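Set out the sick-call tray

ROBOT

A 6-joint arm with a two-finger parallel gripper is mounted at the origin on the work surface. World frame = base frame: x ahead of the robot, y to its left, z up, the work surface at z = 0. Lengths are in m, angles in degrees, forces in N, time in s.
With the tool pointing down it reaches from about 0.3 to 1 m from the base axis. Payload 5.1 kg.
Tool frame: the origin (TCP) lies on the centre line of the jaws, within the pads' length; the fingertips stand 8 mm ahead of it and the grasp point (between the pads) lies 11 mm behind it; z points along the fingers, x is the direction in which the jaws open and shut, and the axes are right-handed (so a half turn about z gives the same grasp; the last joint's range is limited). The gripper opens to 95 mm and grips with 3 to 60 N. Pads are 20 mm wide; open, the fingers measure 119 mm over their backs; the gripper's body (75 mm by 180 mm) begins 59 mm behind the grasp point.
Start: joints at [65.397, 7.093, 94.555, -0, 78.352, -4.733], TCP at [0.221, 0.611, 0.223] pointing down, gripper open.
Joint ranges: [-149.61, 149.61], [-58.7, 133.49], [1.44, 155.28], [-77.14, 257.14], [18.33, 153.61], [-166.67, 166.67]. Speed limits (degrees/s): [147.25, 147.25, 180, 180, 180, 180].

INTERFACE

Orientations are given as [roll, pitch, yaw] about the fixed x, y, z axes, in that order (R = Rz(yaw) Ry(pitch) Rx(roll)).
In Python, from cell import state, camera, camera_info, finish_job gives the robot as it stands. The module is installed in compiled form; this text tells all that it offers.
- The arm moves only by the tool step_arm, never from a script. Its argument "plan" is a list of rows, each a list of 3 entries, a list of its own where there are three numbers: the shift along the tool's x, y, z in units of 25 mm (1.0 is 25 mm), then the turn about the tool's z in units of 5 degrees (1.0 is 5 degrees), then the closure, from -1 (fully open) to 1 (shut). A call has 1 to 8 rows; each row shifts and turns the pose as measured when the row begins, along the tool's axes as they then stand; what a row does not reach is not made up. A row lasts 1/12 s, in which the tool goes at most 41.7 mm and 7.16 degrees, less where a joint would pass 70% of its speed; a pose out of reach is approached as far as the arm can. A call is refused whole if a number of a shift passes 1 or a number of a turn 1, either way. A call with a gripper value outside its range is refused whole. The fingers move at their own pace and stop on an object; the grip force is fixed at half the most. Time passes only in rows, so rows that do not move let the fingers close. It gives the time, the measured TCP pose, the force and the opening at its end, in the units of the state.
- state(): the state, without advancing time (a new reading comes with each control period).
- camera(name): name is "scene" or "top" or "wrist"; returns the picture (420x560x3 uint8, red, green, blue); there is no depth.
- camera_info(name): a dict with "K" (3x3 intrinsics, pixels), "R" (3x3) and "t" (3): a world point X has camera coordinates R X + t; the wrist camera has in their place "tool_from_camera" (4x4, takes a point from camera to tool coordinates, whose origin is the TCP and whose axes are the tool frame's). Camera axes: x right, y down, z forward; pixel columns grow to the right and rows downward; lengths in m; the calibration is good to about 2 mm. A picture is of the moment at which its call begins: read the wrist's pose just before it. camera_info takes no time and is no camera call.
- finish_job(): hands the job in, once; it reports no verdict.
The state is a dict: "t": time; "qpos": joint angles; "qd": joint speeds; "joint_efforts": joint torques, N m; "tool_pos": TCP position; "tcp_rot": TCP orientation; "wrist_force": force on the tool from outside, world axes, zero at the start; "ft_torque": the same for the moment, N m; "grip_width": opening from 0.0 (shut) to 1.0 (fully open).
Only numpy, scipy, OpenCV 4.12 (cv2) and the standard library are available. Lean on these libraries where they do the work, as an engineer would, in place of code of your own. Each camera call takes 0.05 s, during which the arm holds its last target.

TASK

Set out the wooden sick-call tray with the polished pieces: the brass taper holder on the red felt, the small copper bowl on the green felt, the silver oil stock on the blue felt and the amber votive cup on the white felt, each lowered gently and left standing upright in the middle of its felt disc. Never tip a piece over, and leave the steel taper holder and the green votive cup standing where they are.

Things in the scene. Friction and masses are not known exactly. Their poses are not given: they have to be found in the camera images.
- brass_taper: Taper holder of yellow brass, 72 mm tall: round foot 54 mm in diameter (5 mm thick, sloping in to 10 mm height), stem 20 mm thick, and from 44 mm height to the top a socket 27 mm in diameter with a dark bore. About 180 g. Stands on the counter; origin: centre of its underside; z up.
- copper_bowl: Small copper ablution bowl, open at the top, 46 mm tall: outside diameter 44 mm at the foot, 64 mm from 24 mm height up to the rim, wall 3 mm. About 160 g. Stands on the counter; origin: centre of its underside; z up.
- oil_stock: Silver-plated oil stock: a closed upright round container 40 mm in diameter and 54 mm tall (straight sides up to 50 mm), with a small brass cross on its lid. About 150 g. Stands on the counter; origin: centre of its underside; z up.
- amber_votive: Votive cup of amber (orange-brown) glass, open at the top, 60 mm tall: outside diameter 50 mm at the foot, 56 mm from 30 mm height up to the rim, wall 4 mm. About 130 g. Stands on the counter; origin: centre of its underside; z up.
- steel_taper: Look-alike that stays: a taper holder of exactly the same shape and size as the brass one, but of grey steel. Origin: centre of its underside; z up.
- green_votive: Look-alike that stays: a votive cup of exactly the same shape and size as the amber one, but of green glass. Origin: centre of its underside; z up.
- red_felt: Red felt disc, 82 mm wide, 3 mm thick, fixed in one quarter of the fixed square wooden tray. Origin: centre of its underside, 6 mm above the counter (felt top 9 mm above it); z up. The four discs form a square, centres 104 mm apart; which colour lies where varies. Tray 234 mm outside; its rim, 8 mm thick and 16 mm above the counter, runs 57 mm from the disc centres.
- green_felt: Green felt disc, 82 mm wide, 3 mm thick, fixed in one quarter of the fixed square wooden tray. Origin: centre of its underside, 6 mm above the counter (felt top 9 mm above it); z up. The four discs form a square, centres 104 mm apart; which colour lies where varies. Tray 234 mm outside; its rim, 8 mm thick and 16 mm above the counter, runs 57 mm from the disc centres.
- blue_felt: Blue felt disc, 82 mm wide, 3 mm thick, fixed in one quarter of the fixed square wooden tray. Origin: centre of its underside, 6 mm above the counter (felt top 9 mm above it); z up. The four discs form a square, centres 104 mm apart; which colour lies where varies. Tray 234 mm outside; its rim, 8 mm thick and 16 mm above the counter, runs 57 mm from the disc centres.
- white_felt: White felt disc, 82 mm wide, 3 mm thick, fixed in one quarter of the fixed square wooden tray. Origin: centre of its underside, 6 mm above the counter (felt top 9 mm above it); z up. The four discs form a square, centres 104 mm apart; which colour lies where varies. Tray 234 mm outside; its rim, 8 mm thick and 16 mm above the counter, runs 57 mm from the disc centres.
Not all that is in view belongs to the job. Leave any purple look-alike of the copper_bowl alone. Leave any purple look-alike of the brass_taper alone.

How it is judged:
By the outcome, as a careful person would: the job done as asked, in the order asked, and still so for the second after the job is handed in, with the robot touching nothing.
It also fails if it takes over 109 s, if anything falls off the work surface, if the arm or the gripper's body presses on something with over 40 N, if the wrist force passes 120 N, or if a joint passes its speed limit or range.

## Working session

There is one attempt and no reset: what is moved stays moved. The work goes in short steps, Python scripts to look and compute and a tool call to move; the robot and the scene stay as the last step left them, time stands still between calls to the robot, and variables do not carry over. Pictures are saved under pics/ and viewed, and the job is handed in when it is done.

Besides the shell and the picture viewer there is one more tool, called as name(argument=value, ...), one argument or row to a line, values as JSON. step_arm: Moves the arm, as the interface text tells. Its arguments: {"type":"object","properties":{"plan":{"type":"array"}},"required":["plan"]}

```bash
mkdir -p pics
python3 - <<'E'
from cell import *
import cv2,numpy as np
s=state(); print(s)
for n in ("scene","top","wrist"):
    im=camera(n); cv2.imwrite(f"pics/{n}0.png",im[:,:,::-1]); np.save(f"pics/{n}0.npy",im)
    print(n,camera_info(n))
E
```

```text
{'t': 0.0, 'qpos': array([ 6.53959097e+01,  7.13327692e+00,  9.46316330e+01, -1.54561915e-03,
        7.83516159e+01, -4.73151502e+00]), 'qd': array([ 0.03431449, -0.01717653,  0.17269358, -0.00052269,  0.04642   ,
       -0.06953722]), 'joint_efforts': array([-2.14301843e-03, -4.17603600e+01, -3.59931564e+01,  7.72891939e-02,
        4.93274094e-02, -1.77118045e-04]), 'tool_pos': array([0.22072196, 0.6107288 , 0.22141477]), 'tcp_rot': array([-1.79991896e+02,  1.16253609e-01,  7.01277466e+01]), 'wrist_force': array([-0.09109637, -0.58248885,  0.24237012]), 'ft_torque': array([ 0.01607812, -0.01314176,  0.01841668]), 'grip_width': 0.9989821117410023}
scene {'K': array([[384.55529512,   0.        , 282.27712356],
       [  0.        , 384.55529512, 212.06878499],
       [  0.        ,   0.        ,   1.        ]]), 'R': array([[ 0.21276555,  0.97707554,  0.00736318],
       [ 0.79982006, -0.1698283 , -0.57571366],
       [-0.56126526,  0.12838125, -0.81761823]]), 't': array([-0.05313053, -0.44340537,  1.37469215])}
top {'K': array([[471.81472096,   0.        , 276.21211077],
       [  0.        , 471.81472096, 211.73622454],
       [  0.        ,   0.        ,   1.        ]]), 'R': array([[-0.00353401, -0.99995336,  0.00898773],
       [-0.98205415,  0.00177566, -0.18859079],
       [ 0.18856603, -0.00949292, -0.98201463]]), 't': array([-0.06898481,  0.55648555,  0.92854134])}
wrist {'K': array([[297.69112282,   0.        , 280.17764829],
       [  0.        , 297.69112282, 211.53164582],
       [  0.        ,   0.        ,   1.        ]]), 'tool_from_camera': array([[ 9.99999463e-01,  2.70081704e-05, -1.03636940e-03,
        -3.72263151e-04],
       [ 2.20667721e-04,  9.71207826e-01,  2.38233731e-01,
        -6.67672527e-02],
       [ 1.01296433e-03, -2.38233831e-01,  9.71207298e-01,
        -1.61363693e-01],
       [ 0.00000000e+00,  0.00000000e+00,  0.00000000e+00,
         1.00000000e+00]])}
```

View pics/scene0.png

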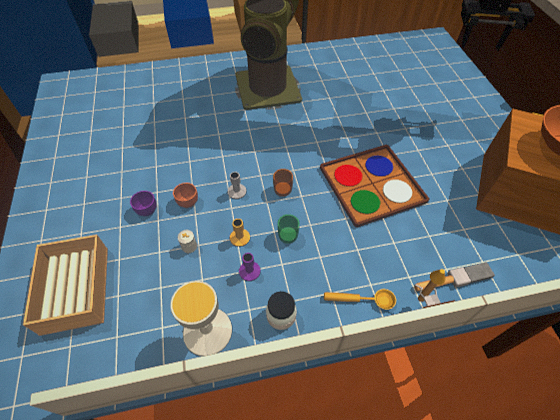

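View pics/top0.png

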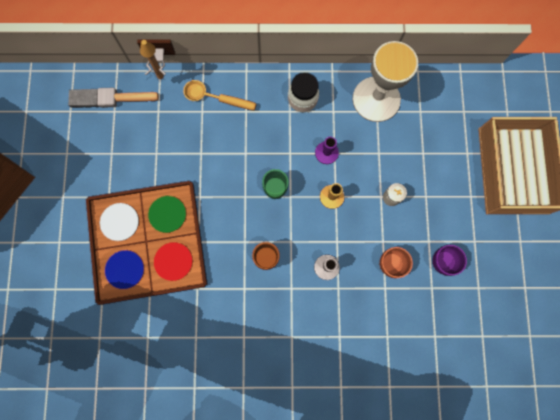

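View pics/wrist0.png

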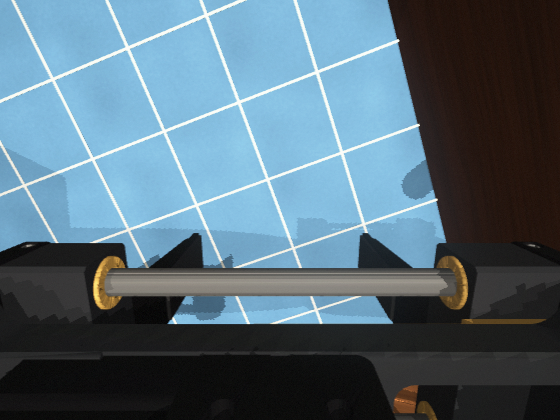

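Run:
```python
import cv2,numpy as np
a=np.load("pics/top0.npy")[:,:,::-1]; b=np.load("pics/scene0.npy")[:,:,::-1]
cv2.imwrite("pics/tc.png",cv2.resize(a[130:290,235:475],None,fx=3.3,fy=3.3,interpolation=cv2.INTER_CUBIC))
cv2.imwrite("pics/sc.png",cv2.resize(b[155:285,120:310],None,fx=4.2,fy=4.2,interpolation=cv2.INTER_CUBIC))
```

```text
(no output)
```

View pics/tc.png

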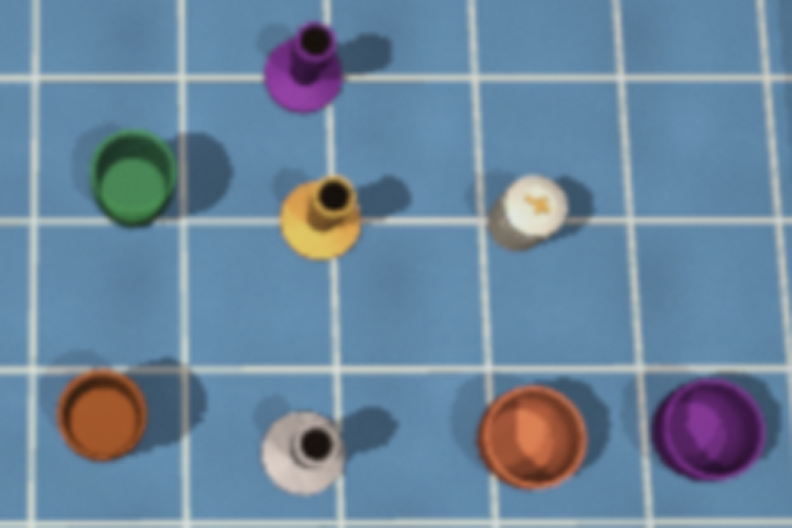

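View pics/sc.png

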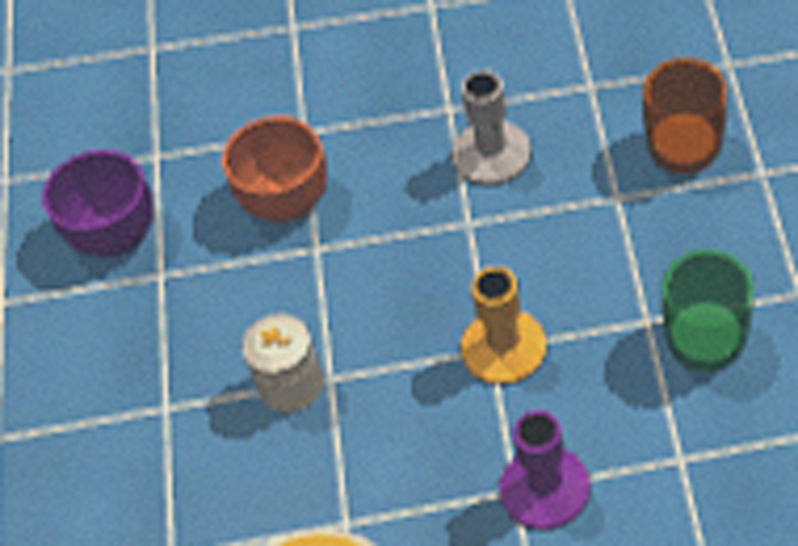

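```bash
cat > h.py <<'E'
import cv2,numpy as np
from cell import *
def ray(name,uv,z):
    c=camera_info(name);K,R,t=c["K"],np.array(c["R"]),np.array(c["t"])
    o=-R.T@t; d=R.T@np.linalg.inv(K)@np.array([uv[0],uv[1],1.]); return o+d*(z-o[2])/d[2]
def wray(s,uv,z):
    from scipy.spatial.transform import Rotation as Ro
    c=camera_info("wrist");K=c["K"];M=c["tool_from_camera"]
    R=Ro.from_euler('xyz',s["tcp_rot"],degrees=True).as_matrix()
    o=s["tool_pos"]+R@M[:3,3]; d=R@M[:3,:3]@np.linalg.inv(K)@np.array([uv[0],uv[1],1.]); return o+d*(z-o[2])/d[2]
def blob(im,win,f):
    u0,v0,u1,v1=win
    hsv=cv2.cvtColor(im[v0:v1,u0:u1],cv2.COLOR_RGB2HSV).astype(int)
    m=f(hsv[...,0],hsv[...,1],hsv[...,2]).astype(np.uint8)
    cs,_=cv2.findContours(m,cv2.RETR_EXTERNAL,cv2.CHAIN_APPROX_NONE)
    c=max(cs,key=cv2.contourArea).reshape(-1,2)+[u0,v0]
    return c.astype(np.float32)
def circ(name,c,z):
    P=np.array([ray(name,p,z)[:2] for p in c],np.float32)*1000
    (x,y),r=cv2.minEnclosingCircle(P); e=cv2.fitEllipse(P)
    return np.round([x,y,2*r],1),np.round([*e[0],*e[1]],1)
E
python3 - <<'E'
from h import *
T=np.load("pics/top0.npy");S=np.load("pics/scene0.npy")
red=lambda h,s,v:((h<4)|(h>174))&(s>150)&(v>80)
F={'red':(red,(150,235,200,290),(325,155,367,195)),
'green':(lambda h,s,v:(h>45)&(h<80)&(s>120),(140,190,195,240),(340,183,390,220)),
'blue':(lambda h,s,v:(h>112)&(h<128)&(s>170),(95,245,150,295),(360,150,398,182)),
'white':(lambda h,s,v:(s<60)&(v>150),(95,198,145,245),(378,175,418,208))}
for k,(f,a,b) in F.items():
    for n,im,w in (("top",T,a),("scene",S,b)):
        c=blob(im,w,f); print(k,n,*circ(n,c,.009),"centr",c.mean(0))
dark=lambda h,s,v:v<60
warm=lambda h,s,v:((h<25)|(h>175))&(s>80)
lid=lambda h,s,v:((s<70)&(v>150))|((h<30)&(s>80)&(v>120))
for k,n,im,w,f,z in (
 ('brass bore',"top",T,(326,182,345,198),dark,.072),('brass bore',"scene",S,(230,216,248,228),dark,.072),
 ('steel bore',"top",T,(320,255,340,272),dark,.072),('purp bore',"top",T,(320,134,340,150),dark,.072),
 ('brass all',"top",T,(315,180,350,212),warm,.002),
 ('bowl',"top",T,(375,240,418,282),warm,.046),('bowl',"scene",S,(168,178,200,211),warm,.046),
 ('oil',"top",T,(380,180,412,204),lid,.052),('oil',"scene",S,(175,228,200,245),lid,.052),
 ('amber',"top",T,(248,238,284,272),warm,.06),('amber',"scene",S,(268,165,298,198),warm,.06),
 ('greenv',"top",T,(258,165,292,202),lambda h,s,v:(h>45)&(h<90)&(s>70),.06)):
    c=blob(im,w,f); print(k,n,*circ(n,c,z),cv2.boundingRect(c))
E
```

```text
red top [458.6 150.1  80.8] [458.4 150.1  78.3  79.3] centr [172.80188 261.04718]
red scene [455.9 152.1  81.2] [456.1 151.9  78.2  79.4] centr [347.91177 175.01471]
green top [561.1 166.8  79.5] [561.  166.9  77.   77.8] centr [166.82353 213.64706]
green scene [558.5 169.1  81.3] [558.5 169.2  77.8  78.7] centr [365.1507  201.32877]
blue top [441.7 252.5  78.2] [441.5 252.4  75.5  76.6] centr [123.83495 269.25244]
blue scene [440.1 254.5  79.6] [439.6 254.4  75.8  76.2] centr [378.4     165.55385]
white top [544.3 269.5  83.2] [544.1 269.7  80.5  81.4] centr [118.56604 221.5283 ]
white scene [541.4 272.4  83. ] [541.5 272.2  79.1  80.5] centr [397.22534 190.7183 ]
brass bore top [ 600.4 -193.1   16.1] [ 600.  -193.2   13.6   15. ] (332, 186, 8, 7)
brass bore scene [ 597.2 -191.6   16.7] [ 597.  -191.4   14.1   16. ] (234, 220, 7, 6)
steel bore top [ 445.5 -178.1   16. ] [ 445.4 -178.4   14.1   15.4] (327, 261, 8, 8)
purp bore top [ 701.7 -184.1   17.8] [ 701.7 -184.2   15.6   16.6] (326, 138, 9, 9)
brass all top [ 603.4 -193.8   58.1] [ 601.9 -194.    50.    55.1] (320, 184, 24, 24)
bowl top [ 451.6 -316.6   67. ] [ 451.7 -316.6   61.1   66. ] (380, 247, 33, 31)
bowl scene [ 460.9 -315.2   84. ] [ 459.6 -314.9   61.2   83. ] (173, 183, 24, 24)
oil top [ 598.7 -324.3   41.6] [ 598.5 -323.9   38.    39.9] (387, 183, 20, 19)
oil scene [ 597.4 -322.7   40.9] [ 597.4 -322.5   37.4   38.9] (178, 229, 16, 15)
amber top [465.2 -48.2  55.8] [465.4 -48.5  52.4  54.2] (253, 242, 26, 28)
amber scene [483.3 -50.5  92.8] [480.4 -50.   51.8  94.8] (273, 169, 20, 27)
greenv top [615.6 -67.1  63.5] [616.5 -68.   54.4  61.9] (262, 169, 27, 30)
```

Candidates in the top view:
- **Taper holders:** brass (332,195), steel (326,266) and purple (327,150).
- **Bowls:** copper (396,262) and purple (450,260).
- **Votive cups:** amber (265,256) and green (275,184).
- **Oil stock:** (395,193).

The enlarged crops confirm brass, copper, silver with a cross, and amber. Averaging both views, the felt discs form a 104 mm square: red (.457,.151), green (.560,.168), blue (.441,.2535), white (.543,.271). The first target is the brass holder at (.5985,-.1925).

step_arm(
  plan=[
    [[-1, 0.4, 0.3], -1, -1],
    [[-1, 0.4, 0.3], -1, -1],
    [[-1, 0.4, 0.3], -1, -1],
    [[-1, 0.4, 0.3], -1, -1],
    [[-1, 0.45, 0.3], 0, -1],
    [[-1, 0.45, 0.3], 0, -1],
    [[-1, 0.45, 0.3], 0, -1],
    [[-1, 0.45, 0.3], 0, -1],
  ],
)

```text
t: 0.82
tool_pos: [0.2849, 0.4015, 0.1573]
tcp_rot: [-179.9, 0.0, 91.7]
wrist_force: [1.0, -0.4, 0.2]
grip_width: 1.0
```

step_arm(
  plan=[
    [[-1, 0.52, 0], 0.34, -1],
    [[-1, 0.52, 0], 0, -1],
    [[-1, 0.52, 0], 0, -1],
    [[-1, 0.52, 0], 0, -1],
    [[-1, 0.52, 0], 0, -1],
    [[-1, 0.52, 0], 0, -1],
    [[-1, 0.52, 0], 0, -1],
    [[-1, 0.52, 0], 0, -1],
  ],
)

```text
t: 1.48
tool_pos: [0.3892, 0.1894, 0.1525]
tcp_rot: [-179.6, 0.3, 90.0]
wrist_force: [0.3, -1.2, 0.1]
grip_width: 1.001
```

step_arm(
  plan=[
    [[-1, 0.52, 0], 0, -1],
    [[-1, 0.52, 0], 0, -1],
    [[-1, 0.52, 0], 0, -1],
    [[-1, 0.52, 0], 0, -1],
    [[-1, 0.52, 0], 0, -1],
    [[-1, 0.52, 0], 0, -1],
    [[-1, 0.52, 0], 0, -1],
    [[-1, 0.52, 0], 0, -1],
  ],
)

```text
t: 2.15
tool_pos: [0.495, -0.0221, 0.1515]
tcp_rot: [-179.6, 0.3, 90.0]
wrist_force: [0.2, -0.1, -0.8]
grip_width: 0.999
```

step_arm(
  plan=[
    [[-1, 0.6, 0], 0, -1],
    [[-1, 0.6, 0], 0, -1],
    [[-1, 0.6, 0], 0, -1],
    [[-1, 0.6, 0], 0, -1],
    [[-1, 0.6, 0], 0, -1],
    [[-0.9, 0.6, 0], 0, -1],
    [[-0.4, 0.3, 0], 0, -1],
    [[0, 0, 0], 0, -1],
  ],
)

```text
t: 2.82
tool_pos: [0.5955, -0.1935, 0.1481]
tcp_rot: [-179.5, 0.2, 89.6]
wrist_force: [-0.5, 0.1, -0.1]
grip_width: 1.0
```

Run:
```python
from h import *
s=state(); im=camera("wrist"); np.save("pics/w1.npy",im); cv2.imwrite("pics/w1.png",im[:,:,::-1]); print(s["tool_pos"],s["tcp_rot"])
dark=lambda h,s,v:v<60
```

```text
[ 0.59546777 -0.19349493  0.14812041] [-179.45314899    0.23034578   89.57751766]
```

View pics/w1.png

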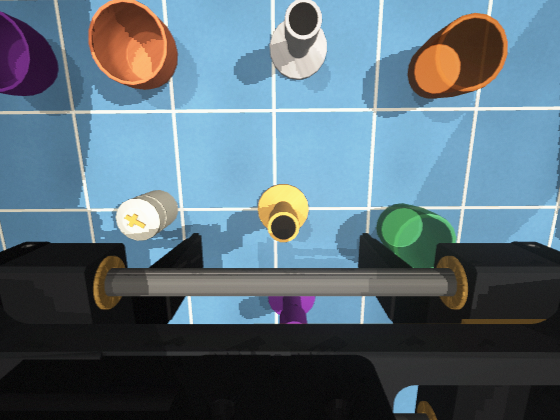

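The wrist view has the brass bore at about (283,228), centred between the fingers. It also shows the copper bowl (133,43), the oil lid (137,218) and the amber cup (458,55). I'll cross-check those positions from this view.

```bash
cat >> h.py <<'E'
def wcirc(s,c,z):
    P=np.array([wray(s,p,z)[:2] for p in c],np.float32)*1000
    (x,y),r=cv2.minEnclosingCircle(P); e=cv2.fitEllipse(P)
    return np.round([x,y,2*r],1),np.round([*e[0],*e[1]],1)
E
python3 - <<'E'
from h import *
im=np.load("pics/w1.npy"); s=state()
dark=lambda h,s,v:v<70
lid=lambda h,s,v:((s<60)&(v>215))|((h<30)&(s>80)&(v>120))
print(wcirc(s,blob(im,(268,212,300,240),dark),.072))
print(wcirc(s,blob(im,(285,2,322,30),dark),.072),"steel")
print(wcirc(s,blob(im,(112,195,160,240),lid),.052))
# bowl rim inner+outer by hand
for n,u,z in (("bowl",[(91,30),(177,58),(133,0),(160,84)],.046),):
    print([np.round(wray(s,p,z)[:2]*1000,1) for p in u])
E
```

```text
(array([ 598.6, -191. ,   19.7]), array([ 598.6, -191.1,   18.7,   19.2]))
(array([ 444. , -176.1,   20.1]), array([ 443.2, -176.1,   17.5,   19.7])) steel
(array([ 595.6, -321.3,   38.9]), array([ 594. , -321.8,   31.6,   39.3]))
[array([ 441.5, -343.5]), array([ 462.5, -276.5]), array([ 420.7, -307.4]), array([ 482.2, -292.3])]
```

step_arm(
  plan=[
    [[0.03, 0.06, 0.6], 0, -1],
    [[0.03, 0.06, 1], 0, -1],
    [[0, 0, 1], 0, -1],
    [[0, 0, 0.8], 0, -1],
    [[0, 0, 0.4], 0, -1],
    [[0, 0, 0.1], 0, -1],
    [[0, 0, 0], 0, -1],
  ],
)

```text
t: 3.45
tool_pos: [0.5929, -0.1837, 0.0425]
tcp_rot: [-179.3, 0.0, 89.9]
wrist_force: [-0.9, -0.3, 0.4]
grip_width: 0.999
```

step_arm(
  plan=[
    [[-0.32, 0.22, -0.16], 0, -1],
    [[0, 0, 0], 0, -1],
  ],
)

```text
t: 3.62
tool_pos: [0.5987, -0.1912, 0.0473]
tcp_rot: [-179.3, 0.1, 90.0]
wrist_force: [0.2, -0.3, 0.9]
grip_width: 0.999
```

Run:
```python
from h import *
s=state(); im=camera("wrist"); cv2.imwrite("pics/w2.png",im[:,:,::-1]); print(s["tool_pos"],s["tcp_rot"],s["qpos"])
im=camera("top"); cv2.imwrite("pics/t2.png",im[:,:,::-1]); print(state()["tool_pos"])
```

```text
[ 0.59872353 -0.19122643  0.04733558] [-1.79268564e+02  5.47408840e-02  8.99844240e+01] [ -22.45545144   14.2429343   104.30211368   -0.37312297   62.1106193
 -112.26310429]
[ 0.59800752 -0.19052085  0.04687603]
```

View pics/w2.png

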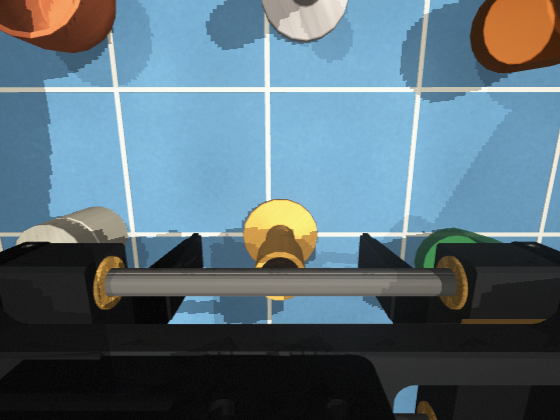

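Both fingers straddle the brass socket (280,265) symmetrically. Closing now.

step_arm(
  plan=[
    [[0, 0, 0], 0, 1],
    [[0, 0, 0], 0, 1],
    [[0, 0, 0], 0, 1],
    [[0, 0, 0], 0, 1],
    [[0, 0, 0], 0, 1],
    [[0, 0, 0], 0, 1],
    [[0, 0, 0], 0, 1],
    [[0, 0, 0], 0, 1],
  ],
)

```text
t: 4.38
tool_pos: [0.6002, -0.1918, 0.0507]
tcp_rot: [-179.5, 0.1, 89.9]
wrist_force: [-0.3, -0.4, -0.7]
grip_width: 0.497
```

step_arm(
  plan=[
    [[0, 0, 0.1], 0, 1],
    [[0, 0, 0], 0, 1],
    [[0, 0, 0], 0, 1],
    [[0, 0, 0], 0, 1],
    [[0, 0, 0], 0, 1],
    [[0, 0, 0], 0, 1],
  ],
)

```text
t: 4.88
tool_pos: [0.6, -0.1916, 0.0477]
tcp_rot: [-179.5, 0.1, 89.9]
wrist_force: [-0.8, 0.3, -0.5]
grip_width: 0.278
```

step_arm(
  plan=[
    [[0, 0, 0], 0, 1],
    [[0, 0, 0], 0, 1],
    [[0, 0, -0.3], 0, 1],
    [[0, 0, -0.7], 0, 1],
    [[0, 0, -1], 0, 1],
    [[0, 0, -1], 0, 1],
    [[0, 0, -0.7], 0, 1],
    [[0, 0, -0.2], 0, 1],
  ],
)

```text
t: 5.55
tool_pos: [0.5964, -0.1897, 0.1436]
tcp_rot: [-178.8, -0.2, 89.9]
wrist_force: [0.6, -0.5, -0.5]
grip_width: 0.276
```

step_arm(
  plan=[
    [[0.5, -0.2, 0], 0, 1],
    [[0.9, -0.38, 0], 0, 1],
    [[1, -0.42, 0], 0, 1],
    [[1, -0.42, 0], 0, 1],
    [[1, -0.42, 0], 0, 1],
    [[1, -0.42, 0], 0, 1],
    [[1, -0.42, 0], 0, 1],
    [[1, -0.42, 0], 0, 1],
  ],
)

```text
t: 6.22
tool_pos: [0.5106, 0.0035, 0.1383]
tcp_rot: [-178.2, -0.3, 89.4]
wrist_force: [0.2, 0.2, -2.3]
grip_width: 0.281
```

step_arm(
  plan=[
    [[1, -0.37, 0], 0, 1],
    [[1, -0.37, 0], 0, 1],
    [[1, -0.37, 0], 0, 1],
    [[1, -0.37, 0], 0, 1],
    [[0.9, -0.3, 0], 0, 1],
    [[0.6, -0.2, 0], 0, 1],
    [[0.2, -0.1, 0], 0, 1],
    [[0, 0, 0], 0, 1],
  ],
)

```text
t: 6.88
tool_pos: [0.4401, 0.16, 0.1274]
tcp_rot: [-176.9, -0.4, 89.8]
wrist_force: [-0.1, -0.1, -2.2]
grip_width: 0.275
```

Run:
```python
from h import *
s=state(); im=camera("wrist"); cv2.imwrite("pics/w3.png",im[:,:,::-1]); print(s["tool_pos"],s["tcp_rot"],s["qpos"])
im=camera("scene"); cv2.imwrite("pics/s3.png",cv2.resize(im[90:290,220:480,::-1],None,fx=3,fy=3)); print(state()["tool_pos"])
```

```text
[0.44005058 0.1600365  0.12737534] [-176.93746294   -0.36072083   89.84344886] [ 12.77870638 -10.06555949 120.88139995   1.08911517  72.09167585
 -77.43559306]
[0.4409079  0.1588489  0.12760206]
```

View pics/w3.png

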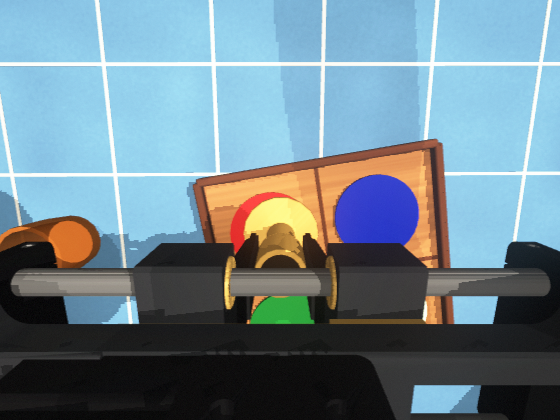

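View pics/s3.png

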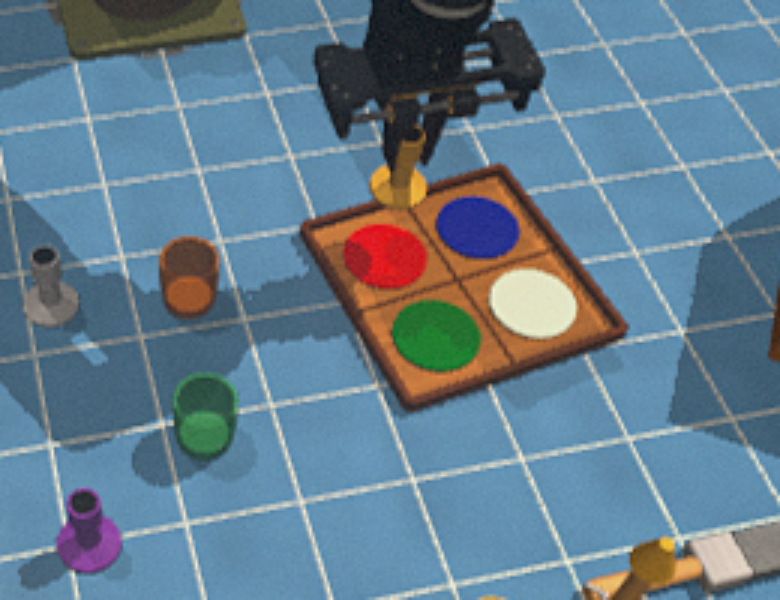

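The wrist and scene views show the brass piece hanging at scene (398,185 in the crop), about 17 mm short of the red disc centre. The tool has picked up a 3° tilt on the way. I'll correct slowly and watch the tilt.

step_arm(
  plan=[
    [[-0.12, 0.2, -0.1], 0, 1],
    [[-0.12, 0.2, -0.1], 0, 1],
    [[-0.12, 0.2, -0.1], 0, 1],
    [[0, 0, 0], 0, 1],
  ],
)

```text
t: 7.32
tool_pos: [0.4588, 0.1459, 0.1344]
tcp_rot: [-177.0, -0.3, 89.5]
wrist_force: [-0.2, 0.2, -1.5]
grip_width: 0.276
```

step_arm(
  plan=[
    [[0, 1, 0], 0, 1],
    [[0, 1, 0], 0, 1],
    [[0, 1, 0], 0, 1],
    [[0, 0, 0], 0, 1],
  ],
)

```text
t: 7.65
tool_pos: [0.5383, 0.1419, 0.1309]
tcp_rot: [-177.1, -0.3, 89.2]
wrist_force: [-1.6, -0.3, -1.2]
grip_width: 0.279
```

Run:
```python
from h import *
for i in range(3):
    s=state();print(s["tool_pos"],s["tcp_rot"],s["qpos"],s["qd"])
```

```text
[0.53832931 0.14185671 0.13089757] [-177.07950702   -0.27299667   89.22267759] [  8.84922963   1.43058836 109.72051387   0.7973918   71.68448504
 -80.64972678] [-0.45784407 -1.61236374  1.9574923   0.59447747  3.38754497  0.05940427]
[0.53832931 0.14185671 0.13089757] [-177.07950702   -0.27299667   89.22267759] [  8.84922963   1.43058836 109.72051387   0.7973918   71.68448504
 -80.64972678] [-0.45784407 -1.61236374  1.9574923   0.59447747  3.38754497  0.05940427]
[0.53832931 0.14185671 0.13089757] [-177.07950702   -0.27299667   89.22267759] [  8.84922963   1.43058836 109.72051387   0.7973918   71.68448504
 -80.64972678] [-0.45784407 -1.61236374  1.9574923   0.59447747  3.38754497  0.05940427]
```

step_arm(
  plan=[
    [[0.04, -0.4, -0.04], 0.1, 1],
    [[0.04, -0.4, -0.04], 0, 1],
    [[0.04, -0.4, 0], 0, 1],
    [[0.04, -0.4, 0], 0, 1],
    [[0.04, -0.4, 0], 0, 1],
    [[0.04, -0.4, 0], 0, 1],
    [[0, -0.3, 0], 0, 1],
    [[0, 0, 0], 0, 1],
  ],
)

```text
t: 8.32
tool_pos: [0.4596, 0.1486, 0.1361]
tcp_rot: [-176.8, -0.2, 88.6]
wrist_force: [-0.0, -1.1, -2.4]
grip_width: 0.278
```

step_arm(
  plan=[
    [[0, 0, 0.4], -0.28, 1],
    [[0, 0, 0.6], 0, 1],
    [[0, 0, 0.6], 0, 1],
    [[0, 0, 0.6], 0, 1],
    [[0, 0, 0.3], 0, 1],
    [[0, 0, 0], 0, 1],
  ],
)

```text
t: 8.82
tool_pos: [0.4553, 0.1494, 0.0709]
tcp_rot: [-177.2, -0.4, 90.5]
wrist_force: [-0.6, -0.6, -2.1]
grip_width: 0.277
```

step_arm(
  plan=[
    [[0.06, 0.1, 0.2], 0, 1],
    [[0, 0, 0.15], 0, 1],
    [[0, 0, 0.1], 0, 1],
    [[0, 0, 0], 0, 1],
  ],
)

```text
t: 9.15
tool_pos: [0.4583, 0.1513, 0.0591]
tcp_rot: [-177.3, -0.4, 90.5]
wrist_force: [-0.3, -0.0, -2.2]
grip_width: 0.277
```

Run:
```python
from h import *
s=state(); im=camera("wrist"); cv2.imwrite("pics/w4.png",im[:,:,::-1]); print(s["tool_pos"],s["tcp_rot"],s["wrist_force"])
im=camera("scene"); cv2.imwrite("pics/s4.png",cv2.resize(im[110:250,300:440,::-1],None,fx=4,fy=4,interpolation=cv2.INTER_CUBIC)); print(state()["tool_pos"])
```

```text
[0.45830989 0.15128447 0.05908966] [-177.2575079    -0.39694294   90.50646317] [-0.32205043 -0.0097433  -2.22368688]
[0.45867564 0.15132083 0.05968861]
```

View pics/w4.png

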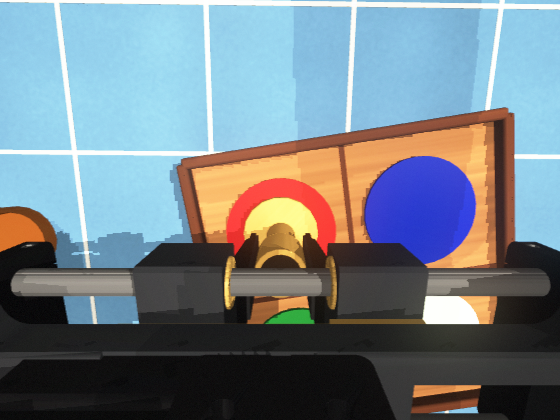

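View pics/s4.png

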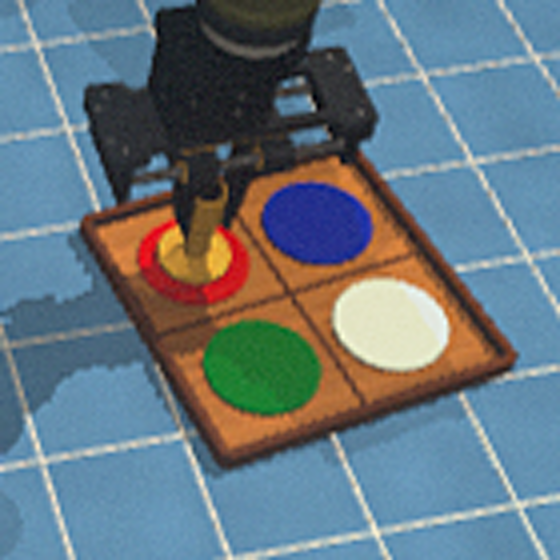

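Run:
```python
from h import *
print(ray("scene",(348.25,173.25),.013), ray("scene",(348.25,175.5),.009))
print("w",[wray(state(),p,.013) for p in ((244,228),(318,228),(281,198))],[wray(state(),p,.009) for p in ((226,228),(336,228),(281,178))])
```

```text
[0.45387483 0.15368449 0.013     ] [0.45900313 0.15264329 0.009     ]
w [array([0.45320205, 0.1247564 , 0.013     ]), array([0.45282055, 0.17878146, 0.013     ]), array([0.43089205, 0.15154924, 0.013     ])] [array([0.45431449, 0.11092139, 0.009     ]), array([0.45373665, 0.19275156, 0.009     ]), array([0.41694433, 0.15145683, 0.009     ])]
```

step_arm(
  plan=[
    [[0, 0.05, 0.08], 0, 1],
    [[0, 0, 0.04], 0, 1],
    [[0, 0, 0], 0, 1],
  ],
)

```text
t: 9.5
tool_pos: [0.461, 0.1516, 0.0577]
tcp_rot: [-177.5, -0.4, 90.5]
wrist_force: [0.2, -0.3, -1.9]
grip_width: 0.28
```

step_arm(
  plan=[
    [[0, -0.04, 0.08], 0, 1],
    [[0, 0, 0.06], 0, 1],
    [[0, 0, 0], 0, 1],
  ],
)

```text
t: 9.75
tool_pos: [0.4617, 0.1518, 0.0581]
tcp_rot: [-177.6, -0.4, 90.5]
wrist_force: [-0.7, -0.4, -1.6]
grip_width: 0.282
```

step_arm(
  plan=[
    [[0, -0.08, 0.15], 0, 1],
    [[0, -0.04, 0.1], 0, 1],
  ],
)

```text
t: 9.92
tool_pos: [0.4617, 0.1524, 0.057]
tcp_rot: [-178.0, -0.5, 90.5]
wrist_force: [-4.6, -3.3, 12.9]
grip_width: 0.279
```

step_arm(
  plan=[
    [[0, -0.12, -0.15], 0, 1],
    [[0, -0.06, 0], 0, 1],
    [[0, 0, 0], 0, 1],
  ],
)

```text
t: 10.17
tool_pos: [0.4575, 0.1525, 0.0617]
tcp_rot: [-178.1, -0.5, 90.5]
wrist_force: [-0.2, -0.1, -2.0]
grip_width: 0.28
```

step_arm(
  plan=[
    [[-0.03, 0, 0.12], 0, 1],
    [[0, -0.03, 0.1], 0, 1],
    [[0, -0.03, 0.1], 0, 1],
  ],
)

```text
t: 10.42
tool_pos: [0.4569, 0.152, 0.0568]
tcp_rot: [-178.1, -0.5, 90.6]
wrist_force: [-8.4, -2.2, 26.3]
grip_width: 0.274
```

step_arm(
  plan=[
    [[0, 0, -0.05], 0, 1],
    [[0, 0, 0], 0, 0.2],
    [[0, 0, 0], 0, -0.1],
    [[0, 0, 0], 0, -0.1],
    [[0, 0, 0], 0, -0.1],
  ],
)

```text
t: 10.83
tool_pos: [0.4571, 0.152, 0.0576]
tcp_rot: [-178.1, -0.5, 90.6]
wrist_force: [-0.7, -0.3, 0.3]
grip_width: 0.497
```

Run:
```python
from h import *
s=state(); im=camera("wrist"); cv2.imwrite("pics/w5.png",im[:,:,::-1]); print(s["tool_pos"],s["tcp_rot"],s["wrist_force"],s["grip_width"])
im=camera("scene"); cv2.imwrite("pics/s5.png",cv2.resize(im[110:250,300:440,::-1],None,fx=4,fy=4,interpolation=cv2.INTER_CUBIC))
```

```text
[0.45706752 0.15199144 0.05759504] [-178.14723061   -0.50783122   90.55027485] [-0.67450337 -0.25669002  0.28951735] 0.49684389025861597
```

View pics/w5.png

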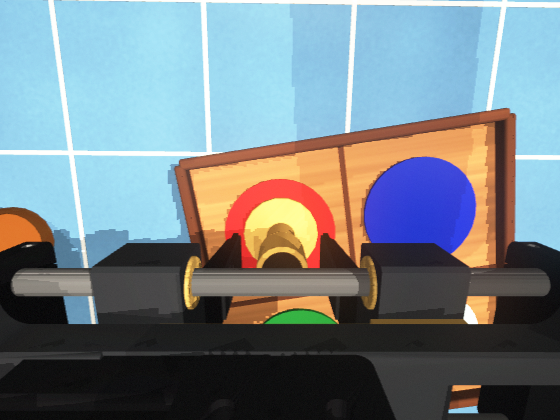

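View pics/s5.png

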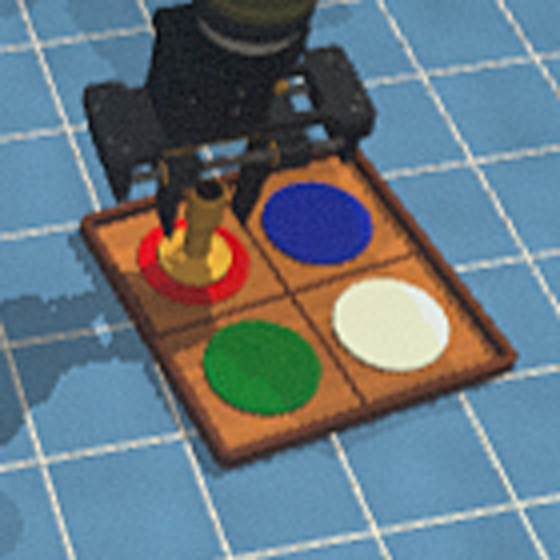

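Brass is standing upright on the red felt: in the scene crop the foot centre is near (194,256), against (193,262) for the disc. I'll retract straight up, then go to the copper bowl.

step_arm(
  plan=[
    [[0, 0, -0.3], 0, -0.3],
    [[0, 0, -0.8], 0, -0.6],
    [[0, 0, -1], 0, -1],
    [[0, 0, -1], 0, -1],
    [[-0.3, 0, -0.6], 0, -1],
    [[-0.8, 0, 0], 0, -1],
    [[-1, 0, 0], 0, -1],
    [[-1, 0, 0], 0, -1],
  ],
)

```text
t: 11.6
tool_pos: [0.4603, 0.0743, 0.1562]
tcp_rot: [-178.1, -0.5, 91.0]
wrist_force: [-0.2, -0.1, 0.8]
grip_width: 0.99
```

step_arm(
  plan=[
    [[-1, 0, 0], 0, -1],
    [[-1, 0, 0], 0, -1],
    [[-1, 0, 0], 0, -1],
    [[-1, 0, 0], 0, -1],
    [[-1, 0, 0], 0, -1],
    [[-1, 0, 0], 0, -1],
    [[-1, 0, 0], 0, -1],
    [[-1, 0, 0], 0, -1],
  ],
)

```text
t: 12.27
tool_pos: [0.464, -0.1349, 0.1605]
tcp_rot: [-178.5, -0.4, 91.1]
wrist_force: [1.2, 0.1, -0.0]
grip_width: 1.0
```

step_arm(
  plan=[
    [[-1, -0.08, 0], 0.2, -1],
    [[-1, -0.08, 0], 0, -1],
    [[-1, -0.08, 0], 0, -1],
    [[-1, -0.08, 0], 0, -1],
    [[-1, -0.08, 0], 0, -1],
    [[-0.9, -0.08, 0], 0, -1],
    [[-0.5, 0, 0], 0, -1],
    [[-0.1, 0, 0], 0, -1],
  ],
)

```text
t: 12.93
tool_pos: [0.451, -0.3098, 0.1641]
tcp_rot: [-178.8, -0.3, 89.7]
wrist_force: [-0.4, -0.2, -0.5]
grip_width: 1.002
```

Run:
```python
from h import *
s=state(); im=camera("wrist"); np.save("pics/w6.npy",im);cv2.imwrite("pics/w6.png",im[:,:,::-1]); print(s["tool_pos"],s["tcp_rot"],s["wrist_force"],s["grip_width"])
```

```text
[ 0.45099646 -0.30983071  0.16413967] [-178.75275639   -0.26350412   89.74970653] [-0.42362695 -0.22142704 -0.54557876] 1.0023174076686625
```

View pics/w6.png

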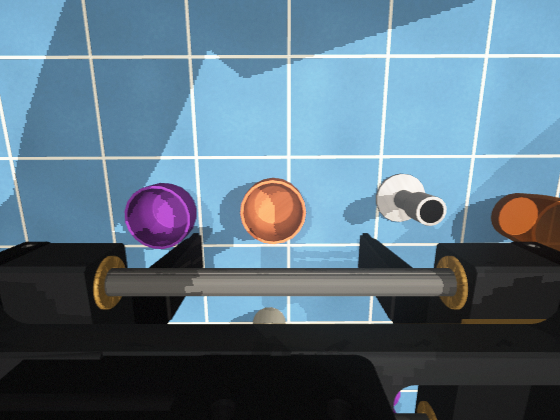

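Run:
```python
from h import *
im=np.load("pics/w6.npy"); s=state()
print(wcirc(s,blob(im,(238,170,312,246),lambda h,s,v:((h<20)|(h>175))&(s>90)),.046))
print(wcirc(s,blob(im,(120,175,198,252),lambda h,s,v:(h>135)&(h<165)&(s>80)),.046),"purple")
```

```text
(array([ 449.8, -317. ,   65. ]), array([ 450.1, -316.7,   61.6,   63.9]))
(array([ 452.7, -426.1,   70.8]), array([ 454. , -425.9,   61.6,   70.4])) purple
```

step_arm(
  plan=[
    [[-0.2, 0, 0.5], 0, -0.7],
    [[-0.05, 0, 0.8], 0, -0.7],
    [[0, 0, 0.9], 0, -0.7],
    [[0, 0, 0.8], 0, -0.7],
    [[0, 0, 0.4], 0, -0.7],
    [[0, 0, 0], 0, -0.7],
  ],
)

```text
t: 13.48
tool_pos: [0.4508, -0.3108, 0.0746]
tcp_rot: [-178.9, -0.3, 90.1]
wrist_force: [-0.4, 0.0, -0.1]
grip_width: 0.85
```

step_arm(
  plan=[
    [[-0.2, 0, 0.4], 0, -0.7],
    [[-0.1, 0, 0.6], 0, -0.7],
    [[-0.05, 0, 0.6], 0, -0.7],
    [[0, 0, 0.3], 0, -0.7],
    [[0, 0, 0], 0, -0.7],
  ],
)

```text
t: 13.9
tool_pos: [0.4522, -0.3195, 0.0263]
tcp_rot: [-179.1, -0.1, 90.3]
wrist_force: [-0.8, -0.4, 0.2]
grip_width: 0.852
```

step_arm(
  plan=[
    [[0.11, -0.07, 0.08], 0, -0.7],
    [[0, 0, 0], 0, -0.2],
    [[0, 0, 0], 0, 0],
    [[0, 0, 0], 0, 1],
    [[0, 0, 0], 0, 1],
    [[0, 0, 0], 0, 1],
    [[0, 0, 0], 0, 1],
    [[0, 0, 0], 0, 1],
  ],
)

```text
t: 14.57
tool_pos: [0.4523, -0.3178, 0.0279]
tcp_rot: [-179.3, 0.1, 90.3]
wrist_force: [-0.1, -0.4, -0.9]
grip_width: 0.678
```

step_arm(
  plan=[
    [[0, 0, 0], 0, 1],
    [[0, 0, -0.3], 0, 1],
    [[0, 0, -0.7], 0, 1],
    [[0, 0, -1], 0, 1],
    [[0, 0, -1], 0, 1],
    [[0, 0, -0.8], 0, 1],
    [[0, 0, -0.4], 0, 1],
    [[0, 0, -0.1], 0, 1],
  ],
)

```text
t: 15.23
tool_pos: [0.4517, -0.3161, 0.1393]
tcp_rot: [-179.0, -0.2, 90.3]
wrist_force: [-0.0, 0.4, -1.5]
grip_width: 0.68
```

step_arm(
  plan=[
    [[0.4, 0.1, 0], 0, 1],
    [[0.8, 0.2, 0], 0, 1],
    [[1, 0.23, 0], 0, 1],
    [[1, 0.23, 0], 0, 1],
    [[1, 0.23, 0], 0, 1],
    [[1, 0.23, 0], 0, 1],
    [[1, 0.23, 0], 0, 1],
    [[1, 0.23, 0], 0, 1],
  ],
)

```text
t: 15.9
tool_pos: [0.4897, -0.1271, 0.1308]
tcp_rot: [-178.5, -0.5, 89.8]
wrist_force: [0.0, -0.8, -1.6]
grip_width: 0.678
```

step_arm(
  plan=[
    [[1, 0.23, 0], 0, 1],
    [[1, 0.23, 0], 0, 1],
    [[1, 0.23, 0], 0, 1],
    [[1, 0.23, 0], 0, 1],
    [[1, 0.23, 0], 0, 1],
    [[1, 0.23, 0], 0, 1],
    [[1, 0.23, 0], 0, 1],
    [[1, 0.23, 0], 0, 1],
  ],
)

```text
t: 16.57
tool_pos: [0.5265, 0.0899, 0.1167]
tcp_rot: [-177.1, -0.7, 89.9]
wrist_force: [1.1, 0.3, -1.0]
grip_width: 0.678
```

step_arm(
  plan=[
    [[0.7, 0.4, -0.2], 0, 1],
    [[0.7, 0.4, -0.2], 0, 1],
    [[0.6, 0.4, -0.1], 0, 1],
    [[0.5, 0.15, 0], 0, 1],
    [[0.2, 0, 0], 0, 1],
    [[0, 0, 0], 0, 1],
  ],
)

```text
t: 17.07
tool_pos: [0.5535, 0.1684, 0.1177]
tcp_rot: [-176.1, -0.7, 90.3]
wrist_force: [0.2, 0.1, -0.8]
grip_width: 0.676
```

Run:
```python
from h import *
s=state(); im=camera("wrist"); np.save("pics/w7.npy",im);cv2.imwrite("pics/w7.png",im[:,:,::-1]); print(s["tool_pos"],s["tcp_rot"],s["wrist_force"],s["grip_width"])
im=camera("top"); np.save("pics/t7.npy",im);cv2.imwrite("pics/t7.png",cv2.resize(im[150:320,60:300,::-1],None,fx=3,fy=3,interpolation=cv2.INTER_CUBIC))
```

```text
[0.55350066 0.16843963 0.11765017] [-176.08978375   -0.71564868   90.27484057] [ 0.19168578  0.06037286 -0.81697203] 0.6763426890347779
```

View pics/w7.png

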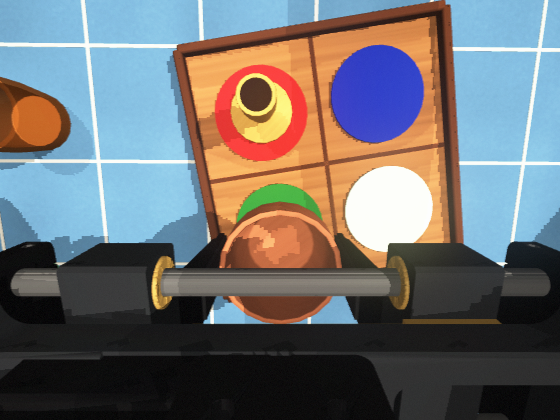

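View pics/t7.png

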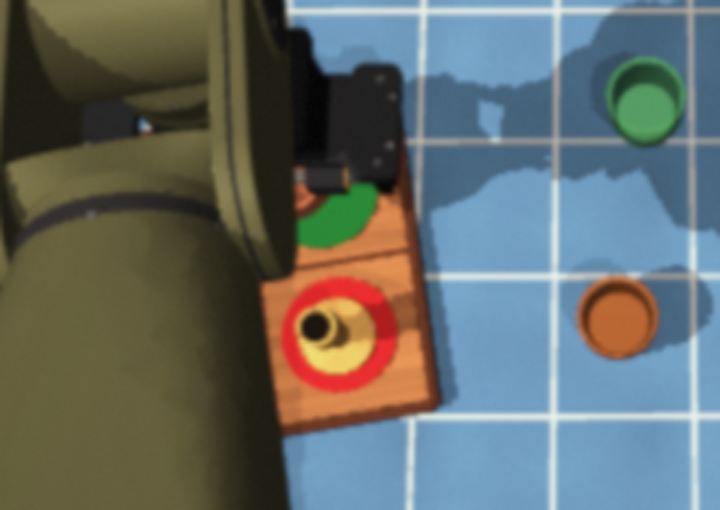

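Brass looks centred on red in the top crop: foot (337,335), disc (340,335). The bowl hangs just inward of the green centre, so I'll shift it out and lower it.

step_arm(
  plan=[
    [[0, 0.15, 0.3], 0, 1],
    [[0, 0.1, 0.6], 0, 1],
    [[0, 0.1, 0.7], 0, 1],
    [[0, 0, 0.6], 0, 1],
    [[0, 0, 0.2], 0, 1],
    [[0, 0, 0], 0, 1],
  ],
)

```text
t: 17.67
tool_pos: [0.5579, 0.1629, 0.0537]
tcp_rot: [-176.2, -0.6, 89.9]
wrist_force: [-0.1, -0.1, -1.4]
grip_width: 0.678
```

step_arm(
  plan=[
    [[0.14, 0.12, 0.2], 0, 1],
    [[0.05, 0, 0.2], 0, 1],
    [[0, 0, 0.05], 0, 1],
    [[0, 0, 0], 0, 1],
  ],
)

```text
t: 18.0
tool_pos: [0.5613, 0.167, 0.0425]
tcp_rot: [-176.3, -0.6, 89.7]
wrist_force: [-0.2, 0.3, -1.3]
grip_width: 0.676
```

Run:
```python
from h import *
s=state(); im=camera("scene"); print(s["tool_pos"],s["tcp_rot"],s["wrist_force"],s["grip_width"])
cv2.imwrite("pics/s8.png",cv2.resize(im[110:250,300:440,::-1],None,fx=4,fy=4,interpolation=cv2.INTER_CUBIC))
im=camera("wrist"); cv2.imwrite("pics/w8.png",im[:,:,::-1])
```

```text
[0.56129395 0.16700532 0.04251238] [-176.26840728   -0.63096692   89.74480477] [-0.21390008  0.27121404 -1.34665329] 0.6763464046489076
```

View pics/s8.png

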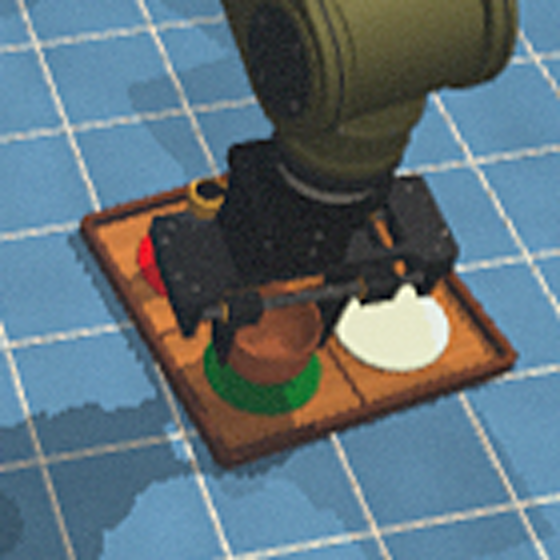

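View pics/w8.png

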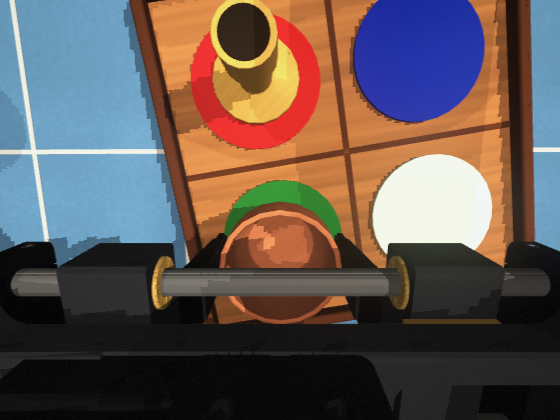

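step_arm(
  plan=[
    [[0, 0, 0.12], 0, 1],
    [[0, 0, 0.08], 0, 1],
    [[0, 0, 0.05], 0, 1],
  ],
)

```text
t: 18.35
tool_pos: [0.5623, 0.1675, 0.038]
tcp_rot: [-176.5, -0.7, 89.8]
wrist_force: [-0.3, -0.2, -1.8]
grip_width: 0.679
```

step_arm(
  plan=[
    [[0, -0.04, 0.08], 0, 1],
    [[0, -0.03, 0.08], 0, 1],
  ],
)

```text
t: 18.52
tool_pos: [0.5614, 0.1677, 0.0361]
tcp_rot: [-176.6, -0.7, 89.8]
wrist_force: [-4.0, -2.2, 14.0]
grip_width: 0.677
```

step_arm(
  plan=[
    [[0, 0, 0.04], 0, 1],
    [[0, 0, -0.02], 0, 1],
    [[0, 0, 0], 0, -0.3],
    [[0, 0, 0], 0, -0.6],
    [[0, 0, 0], 0, -0.6],
    [[0, 0, 0], 0, -0.6],
  ],
)

```text
t: 19.02
tool_pos: [0.5621, 0.1679, 0.0372]
tcp_rot: [-176.7, -0.7, 89.8]
wrist_force: [0.4, -0.0, 0.2]
grip_width: 0.787
```

Run:
```python
from h import *
s=state(); im=camera("scene"); print(s["tool_pos"],s["tcp_rot"],s["wrist_force"],s["grip_width"])
cv2.imwrite("pics/s9.png",cv2.resize(im[110:250,300:440,::-1],None,fx=4,fy=4,interpolation=cv2.INTER_CUBIC))
```

```text
[0.56208197 0.16786378 0.03722715] [-176.70491993   -0.67805361   89.79147873] [ 0.36260144 -0.03945221  0.18459374] 0.7872828198646107
```

View pics/s9.png

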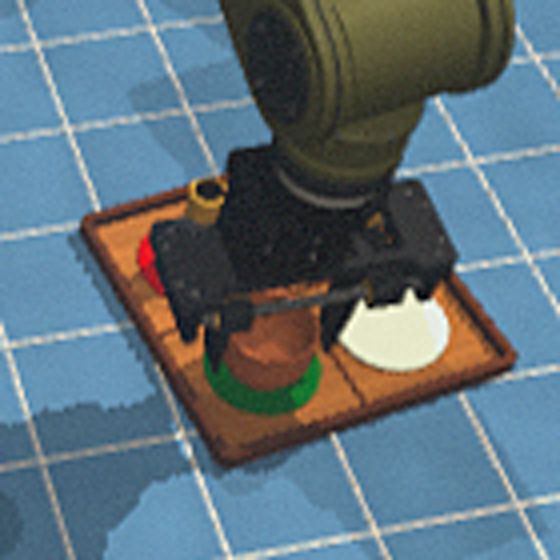

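step_arm(
  plan=[
    [[0, 0, -0.2], 0, -0.6],
    [[0, 0, -0.6], 0, -0.7],
    [[0, 0, -1], 0, -0.7],
    [[0, 0, -1], 0, -0.7],
    [[-0.2, 0, -0.8], 0, -0.7],
    [[-0.7, 0.1, -0.4], 0, -0.7],
    [[-1, 0.1, 0], 0, -0.7],
    [[-1, 0.1, 0], 0, -0.7],
  ],
)

```text
t: 19.73
tool_pos: [0.5748, 0.0958, 0.1419]
tcp_rot: [-176.6, -0.7, 90.2]
wrist_force: [0.1, 0.1, -0.0]
grip_width: 0.855
```

step_arm(
  plan=[
    [[-1, 0.05, 0], 0, -0.7],
    [[-1, 0.05, 0], 0, -0.7],
    [[-1, 0.05, 0], 0, -0.7],
    [[-1, 0.05, 0], 0, -0.7],
    [[-1, 0.05, 0], 0, -0.7],
    [[-1, 0.05, 0], 0, -0.7],
    [[-1, 0.05, 0], 0, -0.7],
    [[-1, 0.05, 0], 0, -0.7],
  ],
)

```text
t: 20.4
tool_pos: [0.5876, -0.1132, 0.1452]
tcp_rot: [-177.2, -0.7, 90.3]
wrist_force: [0.4, 0.5, -0.8]
grip_width: 0.848
```

step_arm(
  plan=[
    [[-1, 0.05, 0], 0, -0.7],
    [[-1, 0.05, 0], 0, -0.7],
    [[-1, 0.05, 0], 0, -0.7],
    [[-1, 0.05, 0], 0, -0.7],
    [[-1, 0.05, 0], 0, -0.7],
    [[-1, 0.05, 0], 0, -0.5],
    [[-1, 0, 0], 0, -0.5],
    [[-0.5, 0, 0], 0, -0.5],
  ],
)

```text
t: 21.07
tool_pos: [0.596, -0.3129, 0.1462]
tcp_rot: [-177.4, -0.6, 90.2]
wrist_force: [0.5, 0.6, 0.9]
grip_width: 0.76
```

Run:
```python
from h import *
s=state(); im=camera("wrist"); np.save("pics/w10.npy",im);cv2.imwrite("pics/w10.png",im[:,:,::-1]); print(s["tool_pos"],s["tcp_rot"],s["wrist_force"],s["grip_width"])
im=camera("top");np.save("pics/t10.npy",im); cv2.imwrite("pics/t10.png",cv2.resize(im[170:320,70:300,::-1],None,fx=3,fy=3,interpolation=cv2.INTER_CUBIC))
print(state()["tool_pos"])
```

```text
[ 0.59596908 -0.3128883   0.14622309] [-177.35645366   -0.57333508   90.17461848] [0.50536866 0.64161293 0.94091226] 0.7600644202841704
[ 0.59600754 -0.31204454  0.14612314]
```

View pics/w10.png

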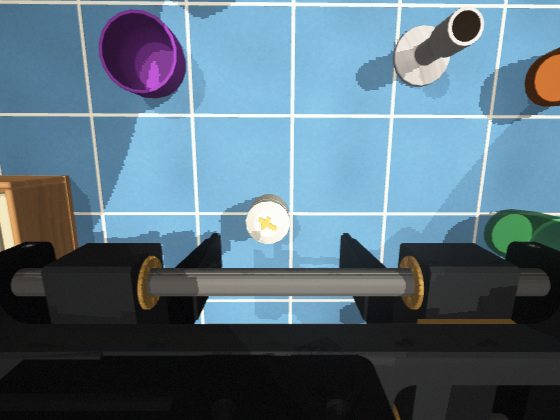

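View pics/t10.png

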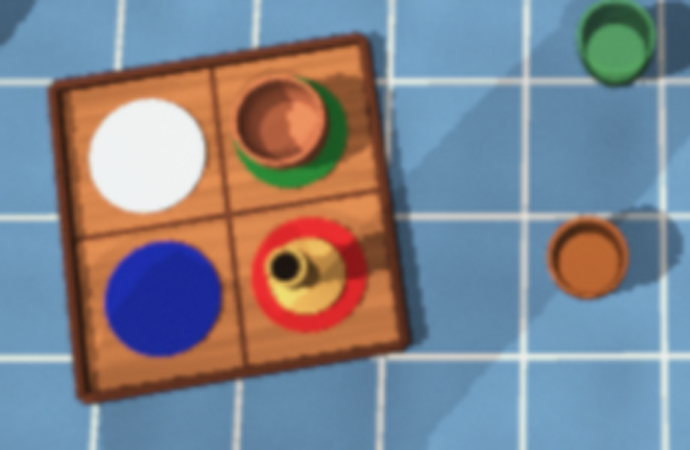

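Both placed pieces stand upright. In the top crop, the brass foot is at (308,275) inside red and the bowl rim at (280,122) over green. In the wrist view the oil lid is at (268,221). Next I'll measure all three.

Run:
```python
from h import *
im=np.load("pics/w10.npy"); s=state(); T=np.load("pics/t10.npy")
lid=lambda h,s,v:((s<60)&(v>200))|((h<35)&(s>80)&(v>120))
print("oil",wcirc(s,blob(im,(240,192,296,246),lid),.052))
print("bowl",circ("top",blob(T,(140,188,182,232),lambda h,s,v:(h<14)&(s>90)&(v<240)&((v<1000))),.055))
print("brass bore",circ("top",blob(T,(155,248,175,266),lambda h,s,v:v<60),.081))
c=blob(T,(155,240,195,282),lambda h,s,v:(h>17)&(h<35)&(s>60)); print("brass foot",circ("top",c,.012),cv2.boundingRect(c))
print("red",circ("top",blob(T,(150,235,200,290),lambda h,s,v:((h<4)|(h>174))&(s>150)&(v>80)),.009))
```

```text
oil (array([ 594.4, -318.1,   59.1]), array([ 595.7, -319.6,   45.3,   47.7]))
bowl (array([562.6, 170.4, 121.7]), array([567.4, 174.9,  87.7,  99.2]))
brass bore (array([457. , 151.1,  15. ]), array([456.9, 151. ,  14. ,  14.4]))
brass foot (array([457.7, 152.8,  50.8]), array([456.4, 153.9,  44.3,  45.1])) (160, 251, 22, 23)
red (array([458.6, 150.1,  80.8]), array([458.3, 150.1,  78.1,  79. ]))
```

Run:
```python
from h import *
print([np.round(ray("top",(70+u/3-.33,170+v/3-.33),.055)*1000,1) for u,v in ((280,121.5),(233,121),(327,122))])
T=np.load("pics/t10.npy");c=blob(T,(140,190,190,240),lambda h,s,v:(h>45)&(h<80)&(s>120)); print(cv2.boundingRect(c),[np.round(ray("top",c[i],.009)*1000,1) for i in (c[:,0].argmax(),c[:,1].argmax())])
s=state(); print("oil", [np.round(wray(s,p,.051)*1000,1) for p in ((267.5,222),(246,222),(290,222),(268,243.5))])
```

```text
[array([559.7, 164.3,  55. ]), array([560.1, 196.8,  55. ]), array([559.3, 131.9,  55. ])]
(150, 198, 35, 34) [array([551.3, 129. ,   9. ]), array([523. , 177.5,   9. ])]
oil [array([ 597.2, -322.9,   51. ]), array([ 597.2, -342.1,   51. ]), array([ 597.2, -302.8,   51. ]), array([ 617.2, -322.6,   51. ])]
```

step_arm(
  plan=[
    [[-0.3, 0.1, 0.4], 0, -0.5],
    [[-0.1, 0.05, 0.8], 0, -0.5],
    [[0, 0.05, 0.8], 0, -0.5],
    [[0, 0, 0.6], 0, -0.5],
    [[0, 0, 0.2], 0, -0.5],
    [[0, 0, 0], 0, -0.5],
  ],
)

```text
t: 21.67
tool_pos: [0.5998, -0.3159, 0.0723]
tcp_rot: [-177.5, -0.7, 90.4]
wrist_force: [-0.8, 0.4, -0.7]
grip_width: 0.753
```

step_arm(
  plan=[
    [[-0.25, -0.1, 0.3], 0, -0.5],
    [[-0.1, 0, 0.6], 0, -0.5],
    [[0, 0, 0.5], 0, -0.5],
    [[0, 0, 0.3], 0, -0.5],
    [[0, 0, 0], 0, -0.5],
  ],
)

```text
t: 22.08
tool_pos: [0.5965, -0.3236, 0.0275]
tcp_rot: [-177.6, -0.6, 90.6]
wrist_force: [-0.7, -0.0, -0.4]
grip_width: 0.75
```

step_arm(
  plan=[
    [[0, 0, 0.08], 0, 0.1],
    [[0, 0, 0], 0, 0.1],
    [[0, 0, 0], 0, 0.1],
    [[0, 0, 0], 0, 1],
    [[0, 0, 0], 0, 1],
    [[0, 0, 0], 0, 1],
    [[0, 0, 0], 0, 1],
    [[0, 0, 0], 0, 1],
  ],
)

```text
t: 22.75
tool_pos: [0.5972, -0.3241, 0.0265]
tcp_rot: [-177.7, -0.6, 90.6]
wrist_force: [-0.3, 0.3, -1.7]
grip_width: 0.411
```

step_arm(
  plan=[
    [[0, 0, 0], 0, 1],
    [[0, 0, 0], 0, 1],
  ],
)

```text
t: 22.92
tool_pos: [0.5969, -0.3239, 0.0262]
tcp_rot: [-177.7, -0.6, 90.6]
wrist_force: [0.3, -0.7, -1.0]
grip_width: 0.411
```

step_arm(
  plan=[
    [[0, 0, -0.3], 0, 1],
    [[0, 0, -0.7], 0, 1],
    [[0, 0, -1], 0, 1],
    [[0, 0, -1], 0, 1],
    [[0, 0, -1], 0, 1],
    [[0, 0, -1], 0, 1],
    [[0.3, -0.1, -0.6], 0, 1],
    [[0.7, -0.2, -0.3], 0, 1],
  ],
)

```text
t: 23.58
tool_pos: [0.5925, -0.3003, 0.1774]
tcp_rot: [-177.2, -0.9, 90.4]
wrist_force: [0.1, 0.8, -1.8]
grip_width: 0.408
```

step_arm(
  plan=[
    [[1, -0.26, -0.05], 0, 1],
    [[1, -0.26, -0.05], 0, 1],
    [[1, -0.26, -0.05], 0, 1],
    [[1, -0.26, -0.05], 0, 1],
    [[1, -0.26, -0.05], 0, 1],
    [[1, -0.26, -0.05], 0, 1],
    [[1, -0.26, -0.05], 0, 1],
    [[1, -0.26, -0.05], 0, 1],
  ],
)

```text
t: 24.25
tool_pos: [0.5361, -0.0917, 0.1988]
tcp_rot: [-177.5, -0.8, 90.1]
wrist_force: [1.0, 0.9, -2.1]
grip_width: 0.412
```

step_arm(
  plan=[
    [[0.9, -0.22, -0.1], 0, 1],
    [[0.9, -0.22, -0.1], 0, 1],
    [[0.9, -0.22, -0.1], 0, 1],
    [[0.9, -0.22, -0.1], 0, 1],
    [[0.9, -0.22, -0.1], 0, 1],
    [[0.9, -0.22, -0.1], 0, 1],
    [[0.9, -0.22, -0.1], 0, 1],
    [[0.9, -0.22, -0.1], 0, 1],
  ],
)

```text
t: 24.92
tool_pos: [0.483, 0.1002, 0.2239]
tcp_rot: [-177.3, -0.9, 90.2]
wrist_force: [-0.3, 0.4, -2.3]
grip_width: 0.412
```

step_arm(
  plan=[
    [[0.9, -0.25, 0], 0, 1],
    [[0.9, -0.25, 0], 0, 1],
    [[0.9, -0.25, 0], 0, 1],
    [[0.9, -0.25, 0], 0, 1],
    [[0.8, -0.25, 0], 0, 1],
    [[0.7, -0.2, 0], 0, 1],
    [[0.4, -0.1, 0], 0, 1],
    [[0, 0, 0], 0, 1],
  ],
)

```text
t: 25.58
tool_pos: [0.4343, 0.2485, 0.2294]
tcp_rot: [-177.3, -1.0, 90.6]
wrist_force: [-0.4, -1.1, -2.4]
grip_width: 0.409
```

step_arm(
  plan=[
    [[0.1, 0.2, 0.4], -0.1, 1],
    [[0.1, 0.15, 0.8], 0, 1],
    [[0, 0.05, 1], 0, 1],
    [[0, 0.05, 1], 0, 1],
    [[0, 0.05, 0.8], 0, 1],
    [[0, 0.05, 0.5], 0, 1],
    [[0, 0, 0.1], 0, 1],
    [[0, 0, 0], 0, 1],
  ],
)

```text
t: 26.25
tool_pos: [0.446, 0.2504, 0.1059]
tcp_rot: [-177.5, -0.9, 91.0]
wrist_force: [0.3, -1.1, -1.9]
grip_width: 0.411
```

step_arm(
  plan=[
    [[0.1, -0.12, 0.4], 0.1, 1],
    [[0, -0.05, 0.7], 0, 1],
    [[0, 0, 0.6], 0, 1],
    [[0, 0, 0.3], 0, 1],
    [[0, 0, 0], 0, 1],
  ],
)

```text
t: 26.67
tool_pos: [0.4425, 0.2534, 0.0567]
tcp_rot: [-177.9, -1.0, 90.2]
wrist_force: [-0.2, 0.6, -2.2]
grip_width: 0.407
```

Run:
```python
from h import *
s=state(); im=camera("wrist"); cv2.imwrite("pics/w11.png",im[:,:,::-1]); print(s["tool_pos"],s["tcp_rot"],s["wrist_force"],s["grip_width"])
im=camera("scene"); cv2.imwrite("pics/s11.png",cv2.resize(im[110:250,300:440,::-1],None,fx=4,fy=4,interpolation=cv2.INTER_CUBIC))
```

```text
[0.44248169 0.25342636 0.0567248 ] [-177.89718764   -0.9777927    90.2188599 ] [-0.2108456   0.60094747 -2.20387643] 0.4069374914695531
```

View pics/w11.png

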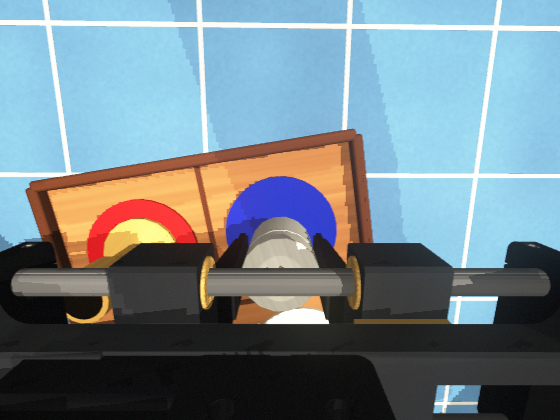

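View pics/s11.png

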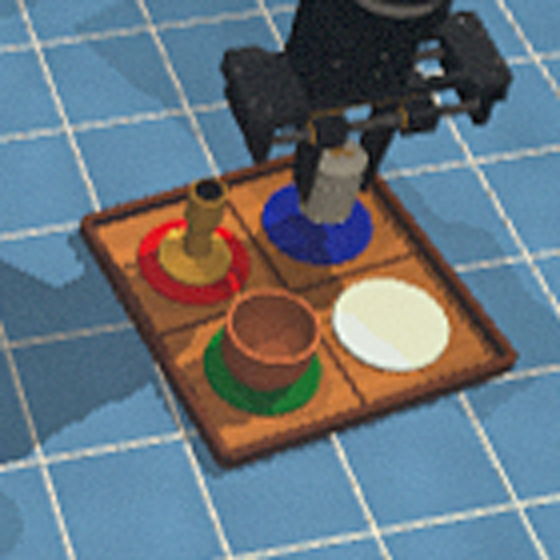

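Brass on red and the bowl on green stand upright in the scene crop. The oil stock hangs 21 mm above the blue felt with its bottom near (328,222), and it is laterally centred in the wrist view. Lowering it now.

step_arm(
  plan=[
    [[0, -0.03, 0.3], 0, 1],
    [[0, -0.03, 0.3], 0, 1],
    [[0, 0, 0.15], 0, 1],
    [[0, 0, 0], 0, 1],
  ],
)

```text
t: 27.1
tool_pos: [0.444, 0.2554, 0.0417]
tcp_rot: [-178.4, -1.2, 90.2]
wrist_force: [-0.1, 0.4, -1.5]
grip_width: 0.412
```

step_arm(
  plan=[
    [[-0.08, -0.12, 0.12], 0, 1],
    [[0, -0.04, 0.12], 0, 1],
    [[0, -0.02, 0.05], 0, 1],
  ],
)

```text
t: 27.35
tool_pos: [0.4401, 0.2538, 0.0352]
tcp_rot: [-178.5, -1.2, 90.2]
wrist_force: [-0.9, -0.7, 7.3]
grip_width: 0.409
```

step_arm(
  plan=[
    [[0, 0, 0], 0, 1],
    [[0, 0, 0], 0, 0],
    [[0, 0, 0], 0, -0.3],
    [[0, 0, 0], 0, -0.3],
    [[0, 0, 0], 0, -0.3],
    [[0, 0, 0], 0, -0.3],
  ],
)

```text
t: 27.85
tool_pos: [0.4411, 0.2544, 0.0364]
tcp_rot: [-178.7, -1.3, 90.2]
wrist_force: [0.2, 0.5, 0.1]
grip_width: 0.637
```

step_arm(
  plan=[
    [[0, 0, -0.2], 0, -0.3],
    [[0, 0, -0.6], 0, -0.3],
    [[0, 0, -1], 0, -0.3],
    [[0, 0, -1], 0, -0.3],
    [[0, 0, -1], 0, -0.5],
    [[0, 0, -1], 0, -0.7],
    [[-0.4, 0, -0.6], 0, -0.7],
    [[-0.8, 0, -0.2], 0, -0.7],
  ],
)

```text
t: 28.52
tool_pos: [0.4424, 0.2215, 0.1815]
tcp_rot: [-178.4, -1.2, 90.4]
wrist_force: [-0.1, -0.1, -0.1]
grip_width: 0.837
```

step_arm(
  plan=[
    [[-1, 0.08, 0], 0, -0.7],
    [[-1, 0.08, 0], 0, -0.7],
    [[-1, 0.08, 0], 0, -0.7],
    [[-1, 0.08, 0], 0, -0.7],
    [[-1, 0.08, 0], 0, -0.7],
    [[-1, 0.08, 0], 0, -0.7],
    [[-1, 0.08, 0], 0, -0.7],
    [[-1, 0.08, 0], 0, -0.7],
  ],
)

```text
t: 29.18
tool_pos: [0.4628, 0.0155, 0.186]
tcp_rot: [-179.2, -1.4, 90.8]
wrist_force: [0.7, 0.8, -0.7]
grip_width: 0.852
```

step_arm(
  plan=[
    [[-0.9, 0.05, 0.2], 0, -0.7],
    [[-0.5, 0, 0.3], 0, -0.7],
    [[-0.2, 0, 0.2], 0, -0.7],
    [[0, 0, 0], 0, -0.7],
  ],
)

```text
t: 29.52
tool_pos: [0.465, -0.0303, 0.1694]
tcp_rot: [-179.4, -1.3, 90.4]
wrist_force: [-0.3, -0.4, -1.0]
grip_width: 0.847
```

Run:
```python
from h import *
s=state(); im=camera("wrist"); np.save("pics/w12.npy",im);cv2.imwrite("pics/w12.png",im[:,:,::-1]); print(s["tool_pos"],s["tcp_rot"],s["wrist_force"],s["grip_width"])
im=camera("top");np.save("pics/t12.npy",im); cv2.imwrite("pics/t12.png",cv2.resize(im[170:320,70:300,::-1],None,fx=3,fy=3,interpolation=cv2.INTER_CUBIC))
```

```text
[ 0.46498687 -0.0302702   0.16936009] [-179.42537248   -1.27866534   90.44625577] [-0.30119474 -0.35946061 -0.9729616 ] 0.8470403151823998
```

View pics/w12.png

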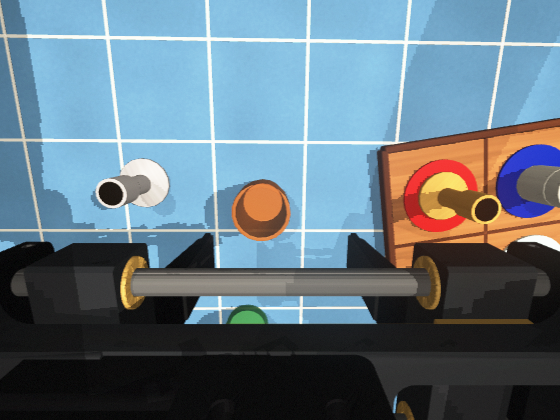

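View pics/t12.png

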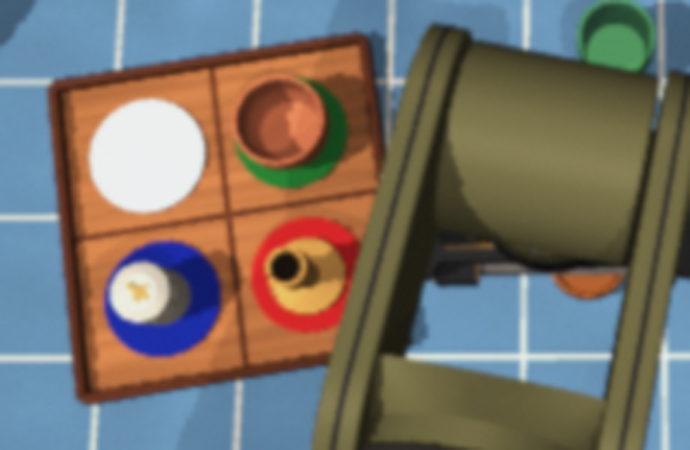

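The oil stock stands on blue: top crop lid (141,292), disc (163,298), with the offset expected from its height. The amber rim is at wrist (262,211).

Run:
```python
from h import *
s=state(); im=np.load("pics/w12.npy");T=np.load("pics/t12.npy")
print("amber",wcirc(s,blob(im,(225,175,300,246),lambda h,s,v:(h<25)&(s>90)),.06))
print("oil",circ("top",blob(T,(103,252,128,282),lambda h,s,v:((s<70)&(v>150))|((h<30)&(s>80)&(v>120))),.061))
```

```text
amber (array([463.3, -45.3,  58.7]), array([463.9, -45.6,  53.4,  57.8]))
oil (array([442.2, 252.8,  40.9]), array([442.5, 252.6,  37.8,  39.6]))
```

step_arm(
  plan=[
    [[-0.3, 0, 0.5], 0, -0.7],
    [[-0.2, 0, 0.8], 0, -0.7],
    [[-0.1, 0, 0.8], 0, -0.7],
    [[0, 0, 0.8], 0, -0.7],
    [[0, 0, 0.4], 0, -0.7],
    [[0, 0, 0], 0, -0.7],
  ],
)

```text
t: 30.12
tool_pos: [0.4671, -0.04, 0.085]
tcp_rot: [-179.9, -1.2, 91.0]
wrist_force: [-0.1, 0.7, -0.6]
grip_width: 0.856
```

step_arm(
  plan=[
    [[-0.2, -0.1, 0.4], 0.2, -0.7],
    [[-0.1, -0.06, 0.6], 0, -0.5],
    [[0, 0, 0.5], 0, -0.5],
    [[0, 0, 0.3], 0, -0.5],
    [[0, 0, 0], 0, -0.5],
  ],
)

```text
t: 30.53
tool_pos: [0.4647, -0.0469, 0.0393]
tcp_rot: [179.9, -1.1, 90.0]
wrist_force: [-1.0, 0.4, 0.4]
grip_width: 0.753
```

step_arm(
  plan=[
    [[0, -0.04, 0.15], 0, -0.5],
    [[0, 0, 0], 0, -0.3],
    [[0, 0, 0], 0, -0.3],
    [[0, 0, 0], 0, 1],
    [[0, 0, 0], 0, 1],
    [[0, 0, 0], 0, 1],
    [[0, 0, 0], 0, 1],
    [[0, 0, 0], 0, 1],
  ],
)

```text
t: 31.2
tool_pos: [0.4661, -0.0474, 0.0386]
tcp_rot: [179.6, -1.1, 90.0]
wrist_force: [0.7, -0.1, -1.1]
grip_width: 0.589
```

step_arm(
  plan=[
    [[0, 0, 0], 0, 1],
    [[0, 0, -0.3], 0, 1],
    [[0, 0, -0.7], 0, 1],
    [[0, 0, -1], 0, 1],
    [[0, 0, -1], 0, 1],
    [[0, 0, -1], 0, 1],
    [[0, 0, -0.8], 0, 1],
    [[0.3, 0, -0.4], 0, 1],
  ],
)

```text
t: 31.87
tool_pos: [0.461, -0.042, 0.1717]
tcp_rot: [-179.8, -1.2, 90.0]
wrist_force: [0.1, -0.1, -0.9]
grip_width: 0.584
```

step_arm(
  plan=[
    [[0.6, 0.2, -0.08], 0, 1],
    [[0.9, 0.27, -0.08], 0, 1],
    [[1, 0.27, -0.08], 0, 1],
    [[1, 0.27, -0.08], 0, 1],
    [[1, 0.27, -0.08], 0, 1],
    [[1, 0.27, -0.08], 0, 1],
    [[1, 0.27, -0.08], 0, 1],
    [[1, 0.27, -0.08], 0, 1],
  ],
)

```text
t: 32.53
tool_pos: [0.5149, 0.153, 0.1966]
tcp_rot: [179.9, -1.1, 89.5]
wrist_force: [0.3, 0.4, -1.6]
grip_width: 0.591
```

step_arm(
  plan=[
    [[1, 0.25, 0], 0, 1],
    [[1, 0.25, 0], 0, 1],
    [[0.9, 0.2, 0], 0, 1],
    [[0.7, 0.15, 0], 0, 1],
    [[0.4, 0.1, 0.1], 0, 1],
    [[0.1, 0, 0.2], 0, 1],
    [[0, 0, 0.2], 0, 1],
    [[0, 0, 0], 0, 1],
  ],
)

```text
t: 33.2
tool_pos: [0.5364, 0.2682, 0.1825]
tcp_rot: [-179.8, -1.1, 89.9]
wrist_force: [-0.0, 0.7, -1.5]
grip_width: 0.585
```

step_arm(
  plan=[
    [[0.05, 0.15, 0.4], 0, 1],
    [[0.05, 0.1, 0.7], 0, 1],
    [[0, 0.05, 0.9], 0, 1],
    [[0, 0, 0.9], 0, 1],
    [[0, 0, 0.7], 0, 1],
    [[0, 0, 0.4], 0, 1],
    [[0, 0, 0], 0, 1],
  ],
)

```text
t: 33.78
tool_pos: [0.5446, 0.2659, 0.0757]
tcp_rot: [-179.8, -1.0, 89.5]
wrist_force: [-1.2, -0.3, -1.1]
grip_width: 0.589
```

Run:
```python
from h import *
s=state(); im=camera("wrist"); cv2.imwrite("pics/w13.png",im[:,:,::-1]); print(s["tool_pos"],s["tcp_rot"],s["wrist_force"],s["grip_width"])
im=camera("scene"); cv2.imwrite("pics/s13.png",cv2.resize(im[110:250,300:440,::-1],None,fx=4,fy=4,interpolation=cv2.INTER_CUBIC))
```

```text
[0.54459918 0.26593461 0.07569161] [-179.84928647   -0.99249197   89.458824  ] [-1.24934092 -0.33739562 -1.07266311] 0.5894800733838744
```

View pics/w13.png

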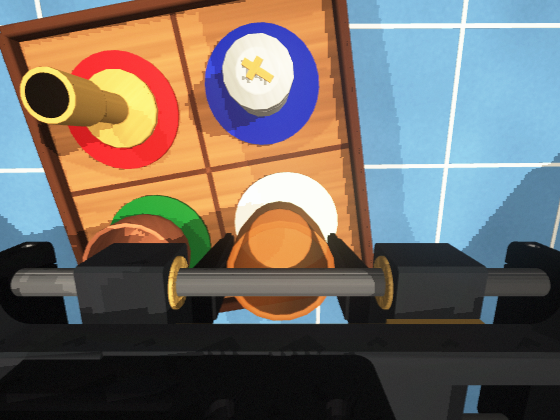

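View pics/s13.png

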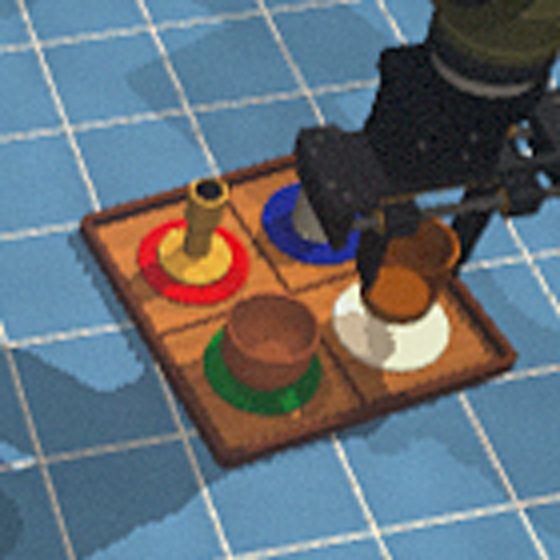

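All three placed pieces still stand. The amber cup hangs about 28 mm above the white felt and needs a 5 mm shift to the left (+y).

step_arm(
  plan=[
    [[0.15, 0, 0.3], -0.1, 1],
    [[0.05, 0, 0.35], 0, 1],
    [[0, 0, 0.2], 0, 1],
    [[0, 0, 0], 0, 1],
  ],
)

```text
t: 34.22
tool_pos: [0.5496, 0.2735, 0.0604]
tcp_rot: [179.5, -1.3, 90.0]
wrist_force: [0.1, 0.1, -1.6]
grip_width: 0.589
```

step_arm(
  plan=[
    [[-0.1, -0.18, 0.2], 0, 1],
    [[0, 0, 0.2], 0, 1],
    [[0, 0, 0.05], 0, 1],
    [[0, 0, 0], 0, 1],
  ],
)

```text
t: 34.55
tool_pos: [0.5452, 0.2716, 0.0488]
tcp_rot: [179.4, -1.3, 90.0]
wrist_force: [0.4, -1.1, -1.6]
grip_width: 0.587
```

step_arm(
  plan=[
    [[0, -0.03, 0.08], 0, 1],
    [[0, -0.02, 0.06], 0, 1],
  ],
)

```text
t: 34.72
tool_pos: [0.5449, 0.2718, 0.0467]
tcp_rot: [179.3, -1.3, 90.1]
wrist_force: [-2.5, -2.9, 8.3]
grip_width: 0.587
```

Contact is light, at 8 N. Releasing.

step_arm(
  plan=[
    [[0, 0, 0], 0, 1],
    [[0, 0, 0], 0, -0.2],
    [[0, 0, 0], 0, -0.45],
    [[0, 0, 0], 0, -0.45],
    [[0, 0, 0], 0, -0.45],
    [[0, 0, 0], 0, -0.45],
  ],
)

```text
t: 35.22
tool_pos: [0.546, 0.2723, 0.048]
tcp_rot: [179.1, -1.4, 90.1]
wrist_force: [-0.1, -0.1, -0.1]
grip_width: 0.72
```

step_arm(
  plan=[
    [[0, 0, -0.2], 0, -0.45],
    [[0, 0, -0.5], 0, -0.45],
    [[0, 0, -0.8], 0, -0.45],
    [[0, 0, -1], 0, -0.45],
    [[0, 0, -1], 0, -0.45],
    [[0, 0, -1], 0, -0.45],
    [[0, 0.4, -0.6], 0, -0.45],
    [[0, 0.5, 0], 0, -0.45],
  ],
)

```text
t: 35.88
tool_pos: [0.5645, 0.269, 0.1864]
tcp_rot: [179.2, -1.3, 90.1]
wrist_force: [0.8, 0.6, 0.3]
grip_width: 0.722
```

step_arm(
  plan=[
    [[1, 0, 0], 0, -0.5],
    [[1, 0, 0], 0, -0.5],
    [[1, 0, 0], 0, -0.5],
    [[1, 0, 0], 0, -0.5],
    [[1, 0, 0], 0, -0.5],
    [[1, 0, 0], 0, -0.5],
    [[1, 0, 0], 0, -0.5],
    [[0.5, 0, 0], 0, -0.5],
  ],
)

```text
t: 36.55
tool_pos: [0.5705, 0.462, 0.2087]
tcp_rot: [178.2, -1.8, 89.7]
wrist_force: [-0.4, -0.8, 0.3]
grip_width: 0.752
```

Run:
```python
from h import *
T=camera("top");np.save("pics/t14.npy",T); S=camera("scene");np.save("pics/s14.npy",S)
cv2.imwrite("pics/t14.png",T[:,:,::-1])
cv2.imwrite("pics/s14.png",cv2.resize(S[110:290,180:450,::-1],None,fx=2.9,fy=2.9,interpolation=cv2.INTER_CUBIC))
```

```text
(no output)
```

View pics/t14.png

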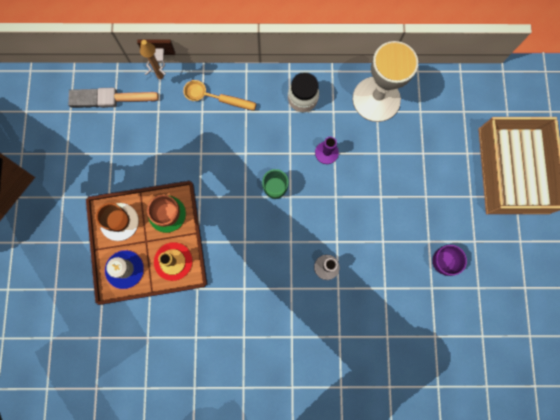

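View pics/s14.png

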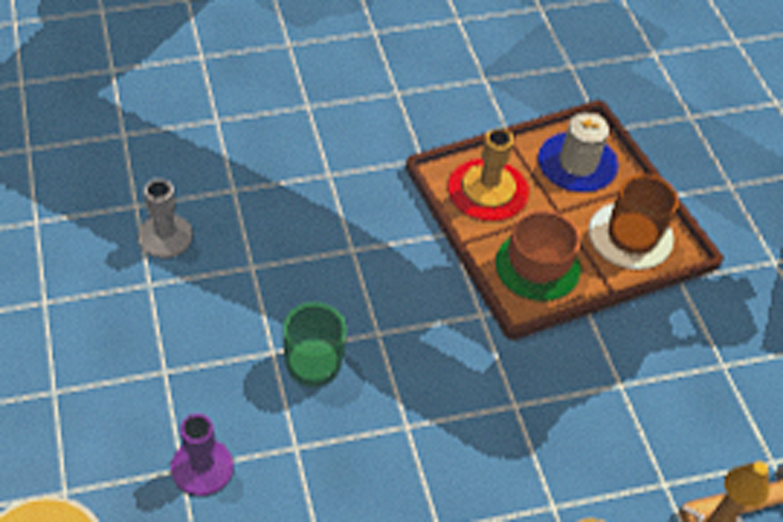

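Run:
```python
from h import *
T=np.load("pics/t14.npy")
cv2.imwrite("pics/t15.png",cv2.resize(T[180:305,80:215,::-1],None,fx=4.5,fy=4.5,interpolation=cv2.INTER_CUBIC))
for n,w in (("amber",(100,200,136,240)),):
    for lo in (20,):
        c=blob(T,w,lambda h,s,v:(h<25)&(s>90)&(v<200)); print(n,circ("top",c,.069),cv2.boundingRect(c))
print("brass",circ("top",blob(T,(155,248,175,266),lambda h,s,v:v<60),.081))
print("oil",circ("top",blob(T,(103,252,128,282),lambda h,s,v:((s<70)&(v>130))|((h<30)&(s>80)&(v>120))),.061))
```

```text
amber (array([551.4, 261.2,  80.1]), array([548.7, 261.1,  64.5,  70. ])) (100, 200, 30, 31)
brass (array([457.1, 151.2,  15.3]), array([457.1, 151.2,  14.1,  14.8]))
oil (array([442.2, 252.2,  41.2]), array([442.3, 252.1,  38.6,  39.8]))
```

View pics/t15.png

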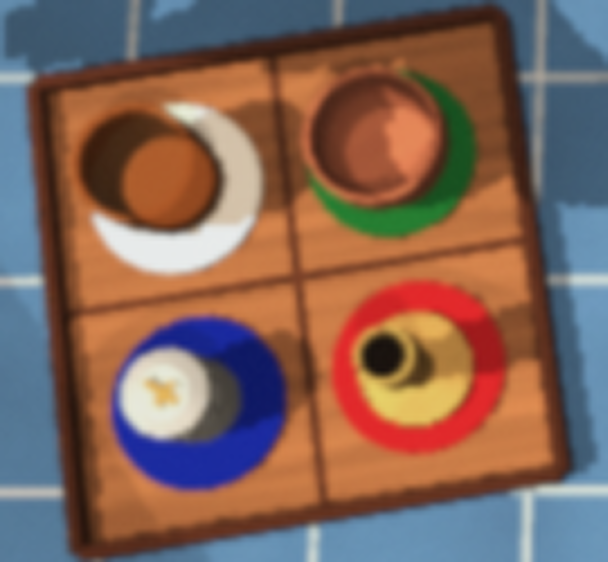

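Run:
```python
from h import *
f=lambda u,v,z:np.round(ray("top",(80+(u+.5)/4.5-.5,180+(v+.5)/4.5-.5),z)[:2]*1000,1)
print("amber floor",f(171,180,.014),"rim",f(149.5,168.5,.069),"white 544.3 269.5")
print("bowl rim",f(373.5,137.5,.055),"green 561.1 166.8; px disc right/bottom",f(476,150,.009),f(393,238,.009))
```

```text
amber floor [547.2 270.6] rim [542.8 262.4] white 544.3 269.5
bowl rim [559.7 165.1] green 561.1 166.8; px disc right/bottom [562.5 126.3] [519.7 164.6]
```

Run:
```python
from h import *
c=camera_info("top")
def pr(X):
    p=c["K"]@(c["R"]@np.array(X)+c["t"]); p=p[:2]/p[2]; return np.round([(p[0]-80+.5)*4.5-.5,(p[1]-180+.5)*4.5-.5],1)
for z in (.009,.014,.039,.069): print(z,pr([.5443,.2695,z]),"bowl" ,pr([.5611,.1668,z]),"R edge",pr([.5443,.2695-.028,z]),"L",pr([.5443,.2695+.028,z]))
T=np.load("pics/t14.npy")
cv2.imwrite("pics/t16.png",cv2.resize(T[195:250,88:148,::-1],None,fx=10,fy=10,interpolation=cv2.INTER_CUBIC))
```

```text
0.009 [176.2 187.7] bowl [391.9 153. ] R edge [234.6 187.6] L [117.7 187.8]
0.014 [172.8 186. ] bowl [389.6 151. ] R edge [231.6 185.9] L [114.1 186.1]
0.039 [155.7 176.9] bowl [377.8 141.1] R edge [215.9 176.8] L [ 95.4 177. ]
0.069 [133.9 165.4] bowl [363.  128.6] R edge [196.  165.3] L [ 71.8 165.5]
```

View pics/t16.png

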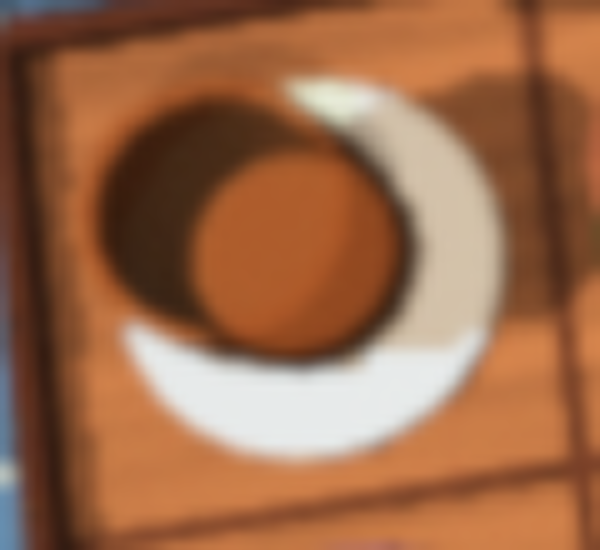

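All four pieces stand upright within about 3 mm of their disc centres. The steel taper, green votive and purple look-alikes are where they started. The gripper is clear of everything, so I'm handing in.

Run:
```python
from h import *
s=state(); print(s["t"],s["tool_pos"],np.abs(s["qd"]).max(),s["wrist_force"])
print(finish_job())
```

```text
36.65 [0.57054606 0.46129723 0.20848706] 2.37695823856581 [-0.8939415  -0.67956235  0.44368142]
the job is handed in; nothing more can be done
None
```

I set out all four pieces in the order asked: brass taper on red, copper bowl on green, oil stock on blue, amber votive on white. I handed the job in at 36.7 s, well under the 109 s limit.

**Position:** in the last top view each piece stands upright close to the middle of its disc.

| Piece | Felt | Offset from disc centre |
|---|---|---|
| Brass taper | red | about 2 mm |
| Copper bowl | green | about 2 mm |
| Oil stock | blue | under 1 mm |
| Amber votive | white | about 1–3 mm |

**Untouched pieces:** the steel taper, the green votive and the two purple look-alikes are where they started, by eye in the same view. The arm ended clear of everything.

**Checks that disagreed or went less well:**
- **Cameras:** the top and scene cameras differ by 2–3 mm, which is within their stated calibration, so I averaged them.
- **Amber cup:** my first automatic measurement merged with the wood and was not usable. My first reading of its rim was about 7 mm off. I rechecked it against projected positions, which gave 1–3 mm.
- **Tool tilt:** the tool drifted up to about 4° out of vertical on some carries. The pieces levelled on light contact with the felt, and none tipped.
- **Contact force:** the firmest reading was 26 N, when I lowered the brass piece the second time. The other placings read 7–14 N.

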